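Put the hand stamps away and latch the stamp drawer

ROBOT

A 6-joint arm with a two-finger parallel gripper is mounted at the origin on the work surface. World frame = base frame: x ahead of the robot, y to its left, z up, the work surface at z = 0. Lengths are in mm, angles in rad, forces in N, time in s.
With the tool pointing down it reaches from about 250 to 800 mm from the base axis. Payload 8.5 kg.
Tool frame: the origin (TCP) lies at the very end of the fingers, on their centre line; the grasp point (between the pads) lies 19 mm behind it; z points along the fingers, y is the line along which they close (so a half turn about z gives the same grasp; the last joint's range is limited). The gripper opens to 85 mm and grips with 20 to 120 N. Pads are 22 mm wide; open, the fingers measure 114 mm over their backs; the gripper's body (76 mm by 85 mm) begins 54 mm behind the grasp point. The pads swing forward as they close: fully open they stand 13 mm farther back than shut.
Start: joints at [-1.112, 0.238, -0.013, 1.319, 0, 1.571], TCP at [232.487, -470.668, 231.276] pointing down, gripper open.
Joint ranges: [-2.66, 2.66], [-1.03, 1.9], [-1.14, 1.46], [-1.82, 2.27], [-1.45, 1.34], [-3.14, 3.14]. Speed limits (rad/s): [2.22, 2.22, 2.79, 3.14, 3.14, 3.14].

INTERFACE

Orientations are given as [roll, pitch, yaw] about the fixed x, y, z axes, in that order (R = Rz(yaw) Ry(pitch) Rx(roll)).
In Python, from bench import robot gives the robot as it stands.
- The arm moves only by the shell command python3 -m crank 'ROWS'. ROWS is JSON, a list of rows, each an object with "gripper": the opening, from -1 (shut) to 1 (fully open); "delta_pos": the shift along the tool's x, y, z each as a share of 0.15 m, from -1 to 1, a list of three; "twist": the turn about the tool's z as a share of pi/2 rad, from -1 to 1. In form: [{"gripper": gripper, "delta_pos": [tx, ty, tz], "twist": twist}, ...]. A call has exactly 8 rows; each row shifts and turns the commanded pose from where the row before left it, along the tool's axes as they then stand; what a row does not reach is not made up. A row lasts 1/8 s, in which the tool goes at most 62.5 mm and 10.7 degrees, less where a joint would pass 70% of its speed; a pose out of reach is approached as far as the arm can. A call with a number of a shift or a turn outside -1 to 1 is refused whole. A call with a gripper value outside its range is refused whole. The fingers move at their own pace and stop on an object; the grip force is fixed at half the most. Time passes only in rows, so rows that do not move let the fingers close, or fill a call up. It gives the time, the measured TCP pose, the force, the opening and the grip force at its end, in the units of the state.
- robot.observe(): the state, without advancing time (a new reading comes with each control period).
- robot.camera(name): name is "scene" or "top"; returns a dict with "image" (400x640x3 uint8, red, green, blue), "camera_matrix" (3x3 intrinsics, pixels), "rvec" (rotation vector, rad) and "tvec" (3), from world to camera coordinates, as OpenCV has them. Camera axes: x right, y down, z forward; pixel columns grow to the right and rows downward; lengths in mm; the calibration is good to about 2 mm. A picture is of the moment at which its call begins. There is no depth.
- robot.finish_job(): hands the job in; it is judged then, once.
The state is a dict: "clock": time; "joint_pos": joint angles; "joint_vel": joint speeds; "joint_efforts": joint torques, N m; "tool_pos": TCP position; "ee_rot": TCP orientation; "force": force on the tool from outside, world axes, zero at the start; "wrist_torque": the same for the moment, N m; "grip_width": opening from 0.0 (shut) to 1.0 (fully open); "grasp_force": force on a finger pad.
Only numpy, scipy, OpenCV 4.12 (cv2) and the standard library are available. Lean on these libraries where they do the work, as an engineer would, in place of code of your own. Each camera call takes 0.05 s, during which the arm holds its last target. There are 200 camera calls.

TASK

Put away the hand stamps left out on the meeting table: pull the drawer of the small desktop cabinet open, and stand every stamp upright on the drawer floor in front of the ink pad of its own colour, in the same compartment. Then push the drawer fully home without slamming it and swing the hasp shut, flat over its staple. Leave the ink pads in their compartments, and do not disturb the mug, the book or the stapler.

Things in the scene. Friction and masses are not known exactly. Their poses are not given: they have to be found in the camera images.
- stamp_red: office hand stamp with a red knob; three or four stamps are out (None from the start: not there). Wood foot 46 x 40 mm, 17 mm high, then a thin neck and a round upright knob, 30 mm in diameter, 32 to 62 mm above the underside: grip it there. 0.10 to 0.16 kg, mostly in the foot. Origin: centre of the underside, z up along the knob. Stands on the table at the start.
- pad_red: closed ink pad tin with a red lid, 60 mm (its x) x 62 mm (its y) x 16 mm high, in one of the drawer's four compartments (which one varies); it stays there. Origin: centre of the underside; x and y parallel to the drawer's within a few degrees
- stamp_blue: office hand stamp with a blue knob; three or four stamps are out (None from the start: not there). Wood foot 46 x 40 mm, 17 mm high, then a thin neck and a round upright knob, 30 mm in diameter, 32 to 62 mm above the underside: grip it there. 0.10 to 0.16 kg, mostly in the foot. Origin: centre of the underside, z up along the knob. Stands on the table at the start.
- pad_blue: closed ink pad tin with a blue lid, 60 mm (its x) x 62 mm (its y) x 16 mm high, in one of the drawer's four compartments (which one varies); it stays there. Origin: centre of the underside; x and y parallel to the drawer's within a few degrees
- stamp_green: office hand stamp with a green knob; three or four stamps are out (None from the start: not there). Wood foot 46 x 40 mm, 17 mm high, then a thin neck and a round upright knob, 30 mm in diameter, 32 to 62 mm above the underside: grip it there. 0.10 to 0.16 kg, mostly in the foot. Origin: centre of the underside, z up along the knob. Stands on the table at the start.
- pad_green: closed ink pad tin with a green lid, 60 mm (its x) x 62 mm (its y) x 16 mm high, in one of the drawer's four compartments (which one varies); it stays there. Origin: centre of the underside; x and y parallel to the drawer's within a few degrees
- stamp_black: office hand stamp with a black knob; three or four stamps are out (None from the start: not there). Wood foot 46 x 40 mm, 17 mm high, then a thin neck and a round upright knob, 30 mm in diameter, 32 to 62 mm above the underside: grip it there. 0.10 to 0.16 kg, mostly in the foot. Origin: centre of the underside, z up along the knob. Stands on the table at the start.
- pad_black: closed ink pad tin with a black lid, 60 mm (its x) x 62 mm (its y) x 16 mm high, in one of the drawer's four compartments (which one varies); it stays there. Origin: centre of the underside; x and y parallel to the drawer's within a few degrees
- cab: grey steel desktop cabinet with one drawer, 330 mm wide (y), 270 mm deep (x), 120 mm high, fixed to the table, turned by a few degrees. Origin: centre of its underside; x points away from the front, into the cabinet, y to the left along the front. Shut, the drawer front is flush with the cabinet's front, 135 mm before the origin
- drawer (a joint): how far the drawer is pulled out: 0 closed, 0.18 m at its stop; it slides straight out of the front (minus x of tray) against about 2 N of friction plus 6 N per m/s, and stays where it is left
- drawer_handle (a point): middle of the drawer's round steel bar handle: horizontal, 90 mm long along y, 11 mm thick, its centre line 35 mm in front of the drawer front and 95 mm above the table; can be pinched from above. Axes as the cabinet's
- tray (a point): point on the drawer floor (20 mm above the table) on its centre line, 38 mm behind the inner and 50 mm behind the outer face of the drawer front; moves with the drawer, axes as the cabinet's. It is the middle of the row where the stamps go: before each pad about 78 mm are free for one stamp at any yaw. Pads lie at about x = +73 mm here and can slide a few mm
- bay (a point): the same point as tray. Four compartments run from front to back, their centre lines at y = -110, -37, +37 and +110 mm of this point; each is 69 mm wide and goes from x = -38 to +111 mm. Walls between them are 35 mm high above the floor, the drawer's side walls 40 mm, the drawer front 86 mm
- hasp (a joint): angle of the hasp's swinging steel strap: 0 closed (flat along the drawer front, over the staple), grows as it swings out, 1.57 sticks straight out towards the robot side, 2.4 is the stop. Its hinge is upright and stiff (0.05 N m), it stays where it is left
- hasp_hinge (a point): on the hasp's upright hinge axis at the front right corner of the cabinet (the -y side), 85 mm above the table, at the middle of the strap's height; closed, the strap points from here along +y of tray. The strap is 90 mm long, 38 mm high (66 to 104 mm above the table), 3 mm thick, and shut it lies 4.5 mm before the drawer front
- hasp_end (a point): point on the strap 74 mm from the hinge axis, in the middle of its solid end piece (54 to 90 mm from the axis): the place to push it shut. Same height as the hinge
- hasp_slot (a point): middle of the strap's slot (12 mm wide, 24 mm high), 48 mm from the hinge axis
- staple (a point): the small steel staple on the drawer front, 6 mm out from the front, 85 mm above the table; it stands 20 mm out of the front, 5 mm wide, 19 mm high. With drawer and hasp shut it sits in the middle of the strap's slot
- mug: white mug, 80 mm in diameter, 92 mm high, bystander. Origin: centre of the underside
- volume: red bound volume lying flat, 120 x 180 x 30 mm, bystander. Origin: centre of the underside
- stapler: stapler 140 x 36 x 49 mm lying on top of the cabinet, bystander. Origin: centre of the underside
Things that resemble listed ones, but are neither listed nor needed, are in the scene too. Leave any purple or white look-alike of the stamp_black alone.

How it is judged (in metres and radians):
On the way, in this order (a step that is already met when the one before it is completed fails the run):
1. the drawer is pulled open (more than 120 mm) (value of joint drawer above 0.12 m), for 0.2 s.
2. every stamp stands in the compartment of its own ink pad, in front of it, and the drawer is pushed home (within 6 mm) with the hasp still open (y of stamp_red in the frame of pad_red between -0.036 and 0.036 m and x of stamp_red in the frame of pad_red between -0.13 and -0.04 m and z of stamp_red in the frame of tray between -0.01 and 0.01 m and x of each of stamp_red, stamp_blue, stamp_green, stamp_black in the frame of tray above -0.04 m and angle between each of stamp_red, stamp_blue, stamp_green, stamp_black's own z axis and vertical below 0.2 rad and y of stamp_blue in the frame of pad_blue between -0.036 and 0.036 m and x of stamp_blue in the frame of pad_blue between -0.13 and -0.04 m and z of stamp_blue in the frame of tray between -0.01 and 0.01 m and y of stamp_green in the frame of pad_green between -0.036 and 0.036 m and x of stamp_green in the frame of pad_green between -0.13 and -0.04 m and z of stamp_green in the frame of tray between -0.01 and 0.01 m and y of stamp_black in the frame of pad_black between -0.036 and 0.036 m and x of stamp_black in the frame of pad_black between -0.13 and -0.04 m and z of stamp_black in the frame of tray between -0.01 and 0.01 m and value of joint drawer below 0.006 m and value of joint hasp above 0.3 rad), for 0.2 s.
3. the hasp is swung shut over the staple (value of joint hasp below 0.09 rad and distance between hasp_slot and staple below 0.009 m), for 0.2 s.
At the end, for the whole second after the job is handed in: Every stamp that was out stands upright (0.2 rad) and still on the drawer floor, 40 to 130 mm in front of its own colour's ink pad and within 36 mm sideways; all pads are in their compartments; the drawer is home within 6 mm, the hasp shut within 0.09 rad, its slot within 9 mm of the staple (all of step 3 and y of stamp_red in the frame of pad_red between -0.036 and 0.036 m and x of stamp_red in the frame of pad_red between -0.13 and -0.04 m and z of stamp_red in the frame of tray between -0.01 and 0.01 m and x of each of stamp_red, stamp_blue, stamp_green, stamp_black in the frame of tray above -0.04 m and angle between each of stamp_red, stamp_blue, stamp_green, stamp_black's own z axis and vertical below 0.2 rad and y of stamp_blue in the frame of pad_blue between -0.036 and 0.036 m and x of stamp_blue in the frame of pad_blue between -0.13 and -0.04 m and z of stamp_blue in the frame of tray between -0.01 and 0.01 m and y of stamp_green in the frame of pad_green between -0.036 and 0.036 m and x of stamp_green in the frame of pad_green between -0.13 and -0.04 m and z of stamp_green in the frame of tray between -0.01 and 0.01 m and y of stamp_black in the frame of pad_black between -0.036 and 0.036 m and x of stamp_black in the frame of pad_black between -0.13 and -0.04 m and z of stamp_black in the frame of tray between -0.01 and 0.01 m and z of pad_red in the frame of tray between -0.01 and 0.01 m and x of pad_red in the frame of tray between 0.02 and 0.11 m and z of pad_blue in the frame of tray between -0.01 and 0.01 m and x of pad_blue in the frame of tray between 0.02 and 0.11 m and z of pad_green in the frame of tray between -0.01 and 0.01 m and x of pad_green in the frame of tray between 0.02 and 0.11 m and z of pad_black in the frame of tray between -0.01 and 0.01 m and x of pad_black in the frame of tray between 0.02 and 0.11 m and linear speed of each of stamp_red, stamp_blue, stamp_green, stamp_black below 0.02 m/s and value of joint drawer below 0.006 m); the robot touches nothing.
It fails at once if the mug is moved by more than 30 mm (distance of mug from where it was at the start of the episode above 0.03 m).
It fails at once if the book is moved by more than 30 mm (distance of volume from where it was at the start of the episode above 0.03 m).
It fails at once if the stapler is moved by more than 30 mm (distance of stapler from where it was at the start of the episode above 0.03 m).
It fails at once if the drawer is slammed (shut at more than 0.5 m/s) (velocity of joint drawer below -0.5 m/s).
Of stamp_red, stamp_blue, stamp_green, stamp_black only 3 to 4 are there at a start; the rules pass over those that are not, and their reading is None.
At some moment in a run one of stamp_red, stamp_blue, stamp_green, stamp_black may be knocked a few centimetres aside while the robot is not near it.
It also fails if it takes over 200 s, if anything falls off the work surface, if the arm or the gripper's body presses on something with over 40 N, if the wrist force passes 120 N, or if a joint passes its speed limit or range.

## Working session

There is one attempt and no reset: what is moved stays moved. The work goes in short steps, Python scripts to look and compute and a shell command to move; the robot and the scene stay as the last step left them, time stands still between calls to the robot, and variables do not carry over. Pictures are saved under pics/ and viewed, at most 17 in all, crops included, and the job is handed in when it is done.

```bash
ls; mkdir -p pics; python3 - <<'E'
from bench import robot
import cv2
s=robot.observe();print(s)
for n in("scene","top"):
    c=robot.camera(n);cv2.imwrite(f"pics/{n}0.png",c["image"][:,:,::-1]);print(n,c["camera_matrix"],c["rvec"],c["tvec"])
E
```

```text
pics
{'clock': 0.0, 'joint_pos': array([-1.11201240e+00,  2.38782487e-01, -1.42353247e-02,  1.31919222e+00,
        2.84627330e-05,  1.57077760e+00]), 'joint_vel': array([ 0.0001537 , -0.00127284,  0.00229839,  0.00025669, -0.00056576,
        0.00267102]), 'joint_efforts': array([-4.34771675e-03, -5.38776469e+01,  3.46441054e+01,  1.83545449e-02,
       -3.58185625e-04,  7.15489428e-07]), 'tool_pos': array([ 232.33005964, -470.34584796,  230.68409345]), 'ee_rot': array([-3.14017895e+00, -2.84891781e-05,  4.58802609e-01]), 'force': array([ 0.62192783,  0.20949225, -0.46299442]), 'wrist_torque': array([-0.00655949,  0.00638669,  0.02812129]), 'grasp_force': 0.0, 'grip_width': 0.9973428361159894}
scene [[421.6946789    0.         325.03837489]
 [  0.         421.6946789  191.01836289]
 [  0.           0.           1.        ]] [ 1.58131129  2.12765454 -0.75945459] [ 182.11095235 -341.1595727  1698.67260132]
top [[470.25838631   0.         321.8006329 ]
 [  0.         470.25838631 197.77703287]
 [  0.           0.           1.        ]] [ 2.18393192 -2.16900847  0.09514973] [  -1.78272309  555.80743841 1248.22110601]
```

View pics/scene0.png

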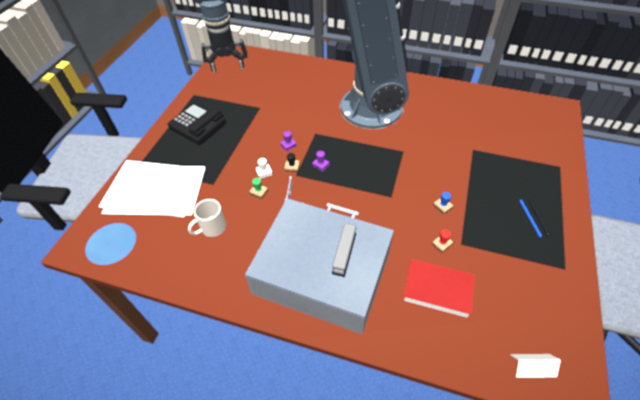

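View pics/top0.png

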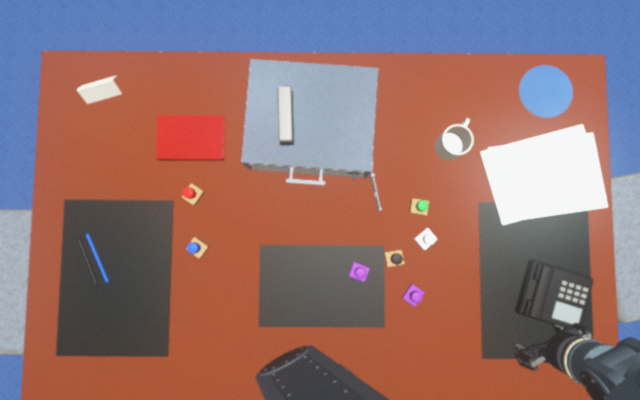

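```bash
cat > h.py <<'E'
import numpy as np, cv2
from bench import robot
def cam(n):
    c=robot.camera(n); c["R"]=cv2.Rodrigues(np.array(c["rvec"],float))[0]; return c
def ray(c,p):
    d=c["R"].T@np.linalg.inv(c["camera_matrix"])@np.array([p[0],p[1],1.]); return -c["R"].T@np.array(c["tvec"]).ravel(),d
def onz(c,p,z):
    o,d=ray(c,p); return o+d*(z-o[2])/d[2]
def tri(c1,p1,c2,p2):
    P=[c["camera_matrix"]@np.c_[c["R"],np.array(c["tvec"]).ravel()] for c in(c1,c2)]
    X=cv2.triangulatePoints(P[0],P[1],np.array(p1,float).reshape(2,1),np.array(p2,float).reshape(2,1)).ravel();X=X[:3]/X[3]
    return X
def proj(c,X): return cv2.projectPoints(np.array(X,float).reshape(-1,3),np.array(c["rvec"],float),np.array(c["tvec"],float),c["camera_matrix"],None)[0].reshape(-1,2)
def masks(c):
    h=cv2.cvtColor(c["image"],cv2.COLOR_RGB2HSV).astype(int);H,S,V=h[...,0],h[...,1],h[...,2]
    im=c["image"].astype(int)
    return dict(red=((H<4)|(H>176))&(S>215)&(V>140),green=(abs(H-65)<15)&(S>130)&(V>90),blue=(abs(H-112)<10)&(S>170)&(V>90),black=(im.max(2)<60),wood=(H>8)&(H<24)&(S>70)&(V>150))
def blobs(m,lo,hi):
    n,l,s,ce=cv2.connectedComponentsWithStats(m.astype(np.uint8));return [(int(s[i,4]),*ce[i].round(1)) for i in range(1,n) if lo<=s[i,4]<=hi]
def go(x,y,z,yaw=None):
    "tool-frame shares needed, after twisting first"
    s=robot.observe();p=s["tool_pos"];w=s["ee_rot"][2];tw=0
    if yaw is not None:
        tw=-((yaw-w+np.pi/2)%np.pi-np.pi/2); w=w-tw
    d=np.array([x,y,z])-p; t=np.array([np.cos(w)*d[0]+np.sin(w)*d[1],np.sin(w)*d[0]-np.cos(w)*d[1],-d[2]])
    print("go twist",round(tw/(np.pi/2),3),"shares",(t/150).round(3),"j6",s["joint_pos"][5].round(2))
E
python3 - <<'E'
from h import *
C={n:cam(n) for n in("scene","top")}
for n,c in C.items():
    for k,m in masks(c).items(): print(n,k,[b for b in blobs(m,12,400)][:14])
a=C["top"]["image"][50:220,230:450];b=C["scene"]["image"][165:335,230:450]
a=cv2.resize(a,None,fx=3.6,fy=3.6,interpolation=cv2.INTER_CUBIC)[:300*2];b=cv2.resize(b,None,fx=3.6,fy=3.6,interpolation=cv2.INTER_CUBIC)[:600]
cv2.imwrite("pics/ca.png",a[:,:,::-1]);cv2.imwrite("pics/cb.png",b[:,:,::-1])
E
```

```text
scene red []
scene green [(57, np.float64(256.6), np.float64(183.5))]
scene blue [(63, np.float64(444.9), np.float64(198.3)), (144, np.float64(530.4), np.float64(218.3))]
scene black [(35, np.float64(8.5), np.float64(5.7)), (49, np.float64(59.7), np.float64(9.7)), (14, np.float64(229.1), np.float64(0.9)), (347, np.float64(270.6), np.float64(3.9)), (77, np.float64(310.8), np.float64(11.2)), (289, np.float64(405.0), np.float64(14.3)), (64, np.float64(620.0), np.float64(1.5)), (22, np.float64(637.8), np.float64(3.4)), (30, np.float64(180.4), np.float64(6.7)), (34, np.float64(192.4), np.float64(8.4)), (186, np.float64(270.0), np.float64(20.1)), (17, np.float64(232.2), np.float64(14.4)), (29, np.float64(221.0), np.float64(25.5)), (59, np.float64(405.0), np.float64(54.8))]
scene wood [(20, np.float64(80.3), np.float64(84.8)), (21, np.float64(46.3), np.float64(81.4)), (15, np.float64(73.5), np.float64(114.1)), (94, np.float64(291.5), np.float64(165.3)), (92, np.float64(257.4), np.float64(188.6)), (83, np.float64(442.7), np.float64(205.9)), (110, np.float64(442.1), np.float64(243.5))]
top re
[... 366 characters left out ...]
2.0), np.float64(355.7)), (351, np.float64(592.2), np.float64(386.3))]
top wood [(219, np.float64(193.3), np.float64(194.3)), (215, np.float64(417.8), np.float64(207.2)), (201, np.float64(199.8), np.float64(246.9)), (232, np.float64(393.5), np.float64(257.5)), (15, np.float64(229.2), np.float64(316.5)), (13, np.float64(235.8), np.float64(320.4)), (22, np.float64(221.4), np.float64(322.2)), (12, np.float64(244.6), np.float64(323.0)), (16, np.float64(247.1), np.float64(332.8)), (25, np.float64(177.8), np.float64(344.3)), (19, np.float64(461.3), np.float64(350.4)), (57, np.float64(179.8), np.float64(368.7)), (12, np.float64(216.2), np.float64(366.4)), (19, np.float64(239.2), np.float64(367.7))]
```

View pics/ca.png

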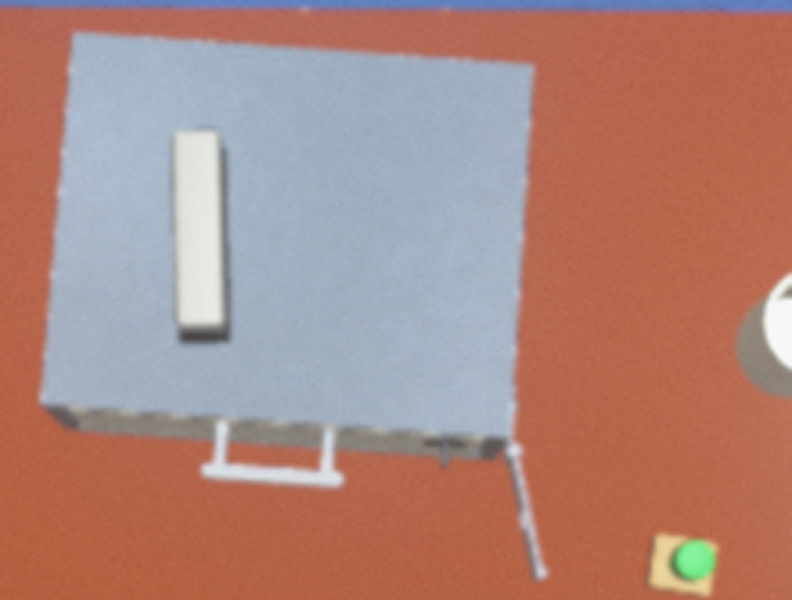

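View pics/cb.png

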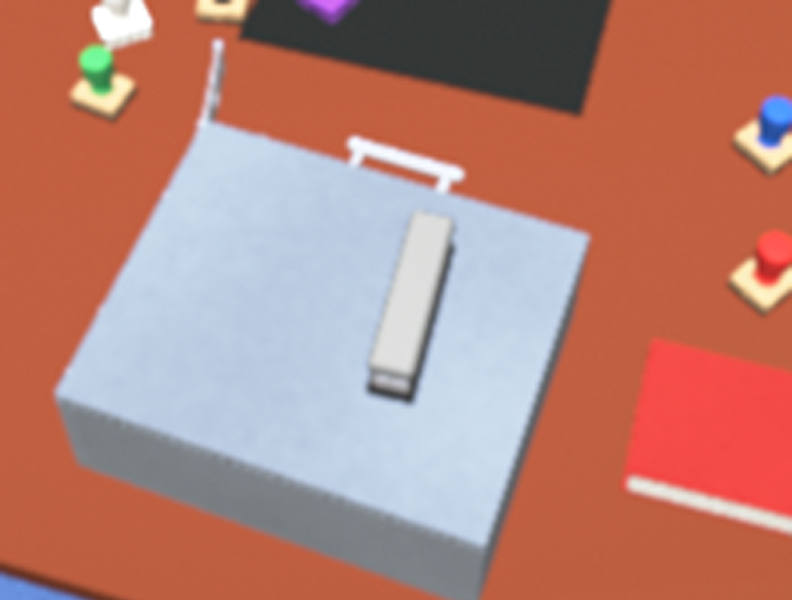

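```bash
python3 - <<'E'
from h import *
C={n:cam(n) for n in("scene","top")}
t,s=C["top"],C["scene"]
A=lambda p:(230+(p[0]+.5)/3.6-.5,50+(p[1]+.5)/3.6-.5)
B=lambda p:(230+(p[0]+.5)/3.6-.5,165+(p[1]+.5)/3.6-.5)
tc=[(73,33),(534,66),(513,437),(41,402)];sc=[(487,547),(58,395),(203,123),(588,235)]
X=[tri(t,A(a),s,B(b)) for a,b in zip(tc,sc)];print("corners BL BR FR FL",np.round(X,1))
Z=np.array([onz(t,A(a),120) for a in tc]);print("z120",Z.round(1)); 
Zs=np.array([onz(s,B(a),120) for a in sc]);print("z120 scene",Zs.round(1)); 
M=(Z+Zs)/2
fy=M[3]-M[2];by=M[0]-M[1];print("front yaw",np.arctan2(-fy[0],fy[1]),np.arctan2(-by[0],by[1]),"side",np.arctan2(*(M[0]-M[3])[1::-1]),np.arctan2(*(M[1]-M[2])[1::-1]),"len",np.linalg.norm(fy),np.linalg.norm(by),np.linalg.norm(M[0]-M[3]),"ctr",M.mean(0))
print("handle",[tri(t,A(a),s,B(b)).round(1) for a,b in(((205,471),(353,143)),((340,480),(460,174)),((273,475),(407,159)))], onz(t,A((273,475)),95))
print("hasp hinge",onz(t,A((513,450)),104),"end",onz(t,A((542,575)),104), tri(t,A((542,575)),s,B((218,44))))
for c,ps in((t,[(423,206),(193,247),(188,193),(397,259),(359,271)]),(s,[(256,182),(445,198),(446,235),(291,158)])):
    h=cv2.cvtColor(c["image"],cv2.COLOR_RGB2HSV); print([h[y,x].tolist() for x,y in ps], h[230,300].tolist(),h[150,500].tolist())
E
```

```text
corners BL BR FR FL [[ 906.1  190.6  115.4]
 [ 884.  -138.6  114.5]
 [ 616.5 -123.8  112.7]
 [ 638.5  207.   117.6]]
z120 [[ 904.5  189.1  120. ]
 [ 882.5 -139.8  120. ]
 [ 615.8 -124.1  120. ]
 [ 638.2  206.1  120. ]]
z120 scene [[ 907.6  191.8  120. ]
 [ 886.  -134.   120. ]
 [ 621.4 -119.7  120. ]
 [ 640.   207.6  120. ]]
front yaw -0.06242943201986108 -0.06651685771933377 side -0.061220260800076955 -0.05622782801075846 len 329.4024235569136 328.0783604935624 267.42472207436776 ctr [761.99620146  34.60877797 120.        ]
handle [array([605.7,  54.4, 144.7]), array([589.9,  39.3,  79. ]), array([590.8,  45.7,  93.4])] [590.97994625  44.12625874  95.        ]
hasp hinge [ 608.85336928 -125.82617725  104.        ] end [ 520.39729203 -145.98933265  104.        ] [ 520.50873873 -145.92944317   99.18269708]
[[67, 121, 240], [107, 152, 244], [2, 173, 247], [5, 25, 113], [144, 117, 237]] [8, 158, 181] [90, 1, 247]
[[69, 133, 250], [109, 180, 248], [1, 167, 255], [135, 9, 55]] [106, 42, 228] [7, 169, 190]
```

```bash
python3 - <<'E'
import re
s=open('h.py').read()
i=s.index("    return dict(red");j=s.index("def blobs")
s=s[:i]+"""    return dict(red=((H<5)|(H>176))&(S>160)&(V>225),green=(abs(H-67)<10)&(S>80)&(V>150),blue=(abs(H-108)<6)&(S>120)&(V>180),black=(S<60)&(V<130))
def stamps(C):
    out={}
    Q={n:masks(c) for n,c in C.items()}
    for k in("red","green","blue","black"):
        bt=[b for b in blobs(Q["top"][k],25,200)];bs=[b for b in blobs(Q["scene"][k],25,200)];best=[]
        for a in bt:
            for b in bs:
                X=tri(C["top"],a[1:],C["scene"],b[1:])
                e=max(np.linalg.norm(proj(C["top"],X)-a[1:]),np.linalg.norm(proj(C["scene"],X)-b[1:]))
                if 25<X[2]<85 and e<2 and 200<X[0]<800 and abs(X[1])<450: best.append((X.round(1).tolist(),round(float(e),2),a[0],b[0],onz(C["top"],a[1:],55)[:2].round(1).tolist()))
        out[k]=best;print(k,*best,sep="\\n  ")
    return out
"""+s[j:]
open('h.py','w').write(s)
E
python3 - <<'E'
from h import *
stamps({n:cam(n) for n in("scene","top")}); go(592,45,150,np.pi/2-.062)
E
```

```text
red
  ([566.0, 357.1, 57.5], 0.05, 86, 78, [566.3, 357.7])
green
  ([535.0, -263.1, 53.4], 0.15, 78, 49, [535.0, -263.1])
blue
  ([420.1, 340.7, 52.4], 0.22, 78, 48, [420.2, 339.4])
black
  ([395.0, -194.9, 40.8], 0.39, 70, 52, [395.8, -193.6])
go twist -0.668 shares [3.579 2.179 0.541] j6 1.57
```

```bash
python3 -m crank '[{"gripper":-0.3,"delta_pos":[0,0,0],"twist":-0.111},{"gripper":-0.3,"delta_pos":[0,0,0],"twist":-0.111},{"gripper":-0.3,"delta_pos":[0,0,0],"twist":-0.111},{"gripper":-0.3,"delta_pos":[0,0,0],"twist":-0.111},{"gripper":-0.3,"delta_pos":[0,0,0],"twist":-0.111},{"gripper":-0.3,"delta_pos":[0,0,0],"twist":-0.111},{"gripper":-0.3,"delta_pos":[0.2,0.12,0],"twist":0},{"gripper":-0.3,"delta_pos":[0.3,0.18,0],"twist":0}]'
python3 -m crank '[{"gripper":-0.3,"delta_pos":[0.3,0.18,0],"twist":0},{"gripper":-0.3,"delta_pos":[0.3,0.18,0],"twist":0},{"gripper":-0.3,"delta_pos":[0.3,0.18,0],"twist":0},{"gripper":-0.3,"delta_pos":[0.3,0.18,0],"twist":0},{"gripper":-0.3,"delta_pos":[0.3,0.18,0],"twist":0},{"gripper":-0.3,"delta_pos":[0.3,0.18,0],"twist":0},{"gripper":-0.3,"delta_pos":[0.3,0.18,0],"twist":0},{"gripper":-0.3,"delta_pos":[0.3,0.18,0],"twist":0}]'
python3 -c "
from h import *
go(592,45,150,np.pi/2-.062)"
```

```text
clock: 1.4
tool_pos: [282.4, -398.7, 231.1]
ee_rot: [-3.142, 0.0, 1.503]
force: [0.4, -0.2, 0.7]
grip_width: 0.349
grasp_force: 0.0
clock: 2.4
tool_pos: [522.4, -52.2, 231.5]
ee_rot: [3.141, 0.0, 1.505]
force: [1.1, -0.5, 0.1]
grip_width: 0.349
grasp_force: 0.0
go twist -0.002 shares [0.675 0.423 0.543] j6 1.54
```

```bash
python3 -m crank '[{"gripper":-0.3,"delta_pos":[0.22,0.14,0],"twist":0},{"gripper":-0.3,"delta_pos":[0.22,0.14,0],"twist":0},{"gripper":-0.3,"delta_pos":[0.16,0.1,0],"twist":0},{"gripper":-0.3,"delta_pos":[0,0,0.2],"twist":0},{"gripper":-0.3,"delta_pos":[0,0,0.2],"twist":0},{"gripper":-0.3,"delta_pos":[0,0,0.1],"twist":0},{"gripper":-0.3,"delta_pos":[0,0,0],"twist":0},{"gripper":-0.3,"delta_pos":[0,0,0],"twist":0}]'
python3 - <<'E'
from h import *
go(592,45,82,np.pi/2-.062)
C=cam("scene");u=C["image"][150:270,250:410];cv2.imwrite("pics/h1.png",cv2.resize(u,None,fx=4,fy=4,interpolation=cv2.INTER_CUBIC)[:,:,::-1])
E
```

```text
clock: 3.4
tool_pos: [585.0, 32.2, 157.4]
ee_rot: [3.14, -0.0, 1.505]
force: [0.1, 0.6, 0.2]
grip_width: 0.352
grasp_force: 0.0
go twist -0.003 shares [0.088 0.042 0.503] j6 1.69
```

View pics/h1.png

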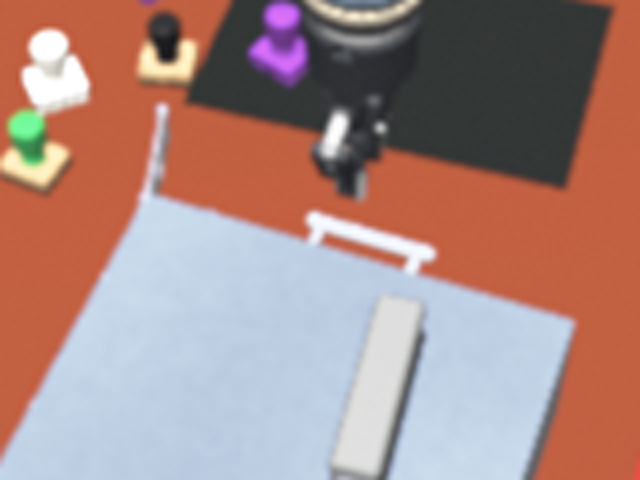

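The gripper (about (340,150) in the crop) hovers over the handle bar ((370,235)); alignment is plausible, so I descend and pinch.

```bash
python3 -m crank '[{"gripper":-0.3,"delta_pos":[0.088,0.042,0.1],"twist":0},{"gripper":-0.3,"delta_pos":[0,0,0.1],"twist":0},{"gripper":-0.3,"delta_pos":[0,0,0.1],"twist":0},{"gripper":-0.3,"delta_pos":[0,0,0.1],"twist":0},{"gripper":-0.3,"delta_pos":[0,0,0.1],"twist":0},{"gripper":-0.3,"delta_pos":[0,0,0],"twist":0},{"gripper":-1,"delta_pos":[0,0,0],"twist":0},{"gripper":-1,"delta_pos":[0,0,0],"twist":0}]'
python3 -m crank '[{"gripper":-1,"delta_pos":[0,0,0],"twist":0},{"gripper":-1,"delta_pos":[0,0,0],"twist":0},{"gripper":-1,"delta_pos":[0,-0.05,0],"twist":0},{"gripper":-1,"delta_pos":[0,-0.05,0],"twist":0},{"gripper":-1,"delta_pos":[0,-0.05,0],"twist":0},{"gripper":-1,"delta_pos":[0,-0.05,0],"twist":0},{"gripper":-1,"delta_pos":[0,0,0],"twist":0},{"gripper":-1,"delta_pos":[0,0,0],"twist":0}]'
```

```text
clock: 4.45
tool_pos: [591.6, 45.0, 81.8]
ee_rot: [3.141, -0.0, 1.505]
force: [-1.7, -0.7, 0.6]
grip_width: 0.101
grasp_force: 58.5
clock: 5.45
tool_pos: [560.5, 47.1, 81.8]
ee_rot: [-3.141, -0.0, 1.505]
force: [-2.5, -1.5, 8.4]
grip_width: 0.104
grasp_force: 59.9
```

```bash
python3 -m crank '[{"gripper":-1,"delta_pos":[0,-0.1,0],"twist":0},{"gripper":-1,"delta_pos":[0,-0.13,0],"twist":0},{"gripper":-1,"delta_pos":[0,-0.15,0],"twist":0},{"gripper":-1,"delta_pos":[0,-0.15,0],"twist":0},{"gripper":-1,"delta_pos":[0,-0.15,0],"twist":0},{"gripper":-1,"delta_pos":[0,-0.13,0],"twist":0},{"gripper":-1,"delta_pos":[0,-0.1,0],"twist":0},{"gripper":-1,"delta_pos":[0,-0.03,0],"twist":0}]'
python3 -m crank '[{"gripper":-1,"delta_pos":[0,0,0],"twist":0},{"gripper":-0.3,"delta_pos":[0,0,0],"twist":0},{"gripper":-0.3,"delta_pos":[0,0,0],"twist":0},{"gripper":-0.3,"delta_pos":[0,0,-0.1],"twist":0},{"gripper":-0.3,"delta_pos":[0,0,-0.2],"twist":0},{"gripper":-0.3,"delta_pos":[0,0,-0.3],"twist":0},{"gripper":-0.3,"delta_pos":[0.3,0,-0.2],"twist":0},{"gripper":-0.3,"delta_pos":[0.3,0,0],"twist":0}]'
python3 -m crank '[{"gripper":1,"delta_pos":[0.3,0,0],"twist":0},{"gripper":1,"delta_pos":[0.3,0,0],"twist":0},{"gripper":1,"delta_pos":[0.3,0,0],"twist":0},{"gripper":1,"delta_pos":[0.3,0,0],"twist":0},{"gripper":1,"delta_pos":[0.2,0,0],"twist":0},{"gripper":1,"delta_pos":[0,0,0],"twist":0},{"gripper":1,"delta_pos":[0,0,0],"twist":0},{"gripper":1,"delta_pos":[0,0,0],"twist":0}]'
python3 - <<'E'
from h import *
C={n:cam(n) for n in("scene","top")}
o=stamps(C); go(420,340.3,140,.68)
u=C["top"]["image"][145:250,235:395];cv2.imwrite("pics/d1.png",cv2.resize(u,None,fx=5,fy=5,interpolation=cv2.INTER_CUBIC)[:,:,::-1])
E
```

```text
clock: 6.45
tool_pos: [419.8, 56.3, 81.7]
ee_rot: [3.141, -0.0, 1.505]
force: [2.6, -1.5, 4.9]
grip_width: 0.101
grasp_force: 60.1
clock: 7.45
tool_pos: [427.9, 147.3, 203.5]
ee_rot: [3.138, -0.002, 1.503]
force: [1.2, 0.4, -0.2]
grip_width: 0.349
grasp_force: 0.0
clock: 8.45
tool_pos: [440.5, 354.7, 201.4]
ee_rot: [-3.141, 0.0, 1.504]
force: [-0.4, -0.1, 0.9]
grip_width: 0.999
grasp_force: 0.0
red
  ([565.7, 356.9, 57.5], 0.1, 81, 76, [566.0, 357.4])
green
  ([535.1, -262.9, 54.2], 0.26, 77, 48, [535.3, -263.4])
blue
  ([420.1, 340.8, 52.0], 0.11, 77, 47, [420.2, 339.7])
black
  ([395.0, -194.9, 40.8], 0.39, 73, 52, [395.8, -193.6])
go twist 0.525 shares [-0.168 -0.011  0.41 ] j6 2.32
```

View pics/d1.png

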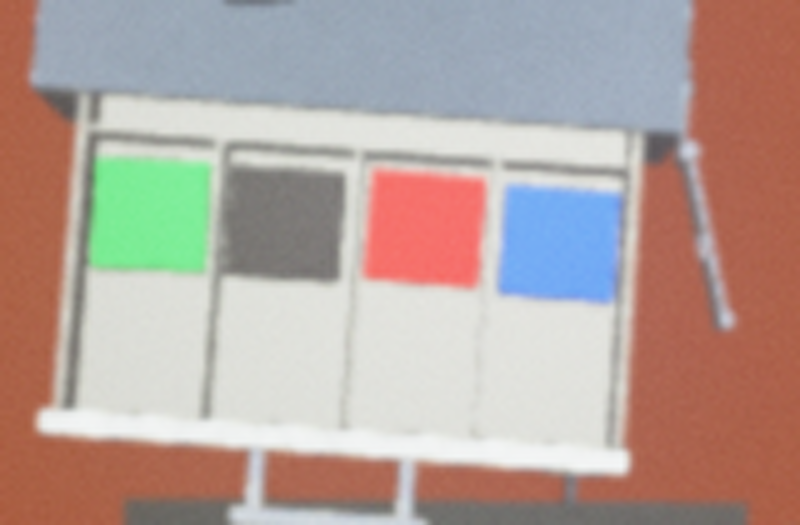

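Drawer open; pads from left (+y): green (150,213), black (282,222), red (427,228), blue (560,242) in the crop, all compartments empty in front.

```bash
python3 -m crank '[{"gripper":1,"delta_pos":[0,0,0],"twist":0.111},{"gripper":1,"delta_pos":[0,0,0],"twist":0.111},{"gripper":1,"delta_pos":[0,0,0],"twist":0.111},{"gripper":1,"delta_pos":[0,0,0],"twist":0.111},{"gripper":1,"delta_pos":[0,0,0],"twist":0.111},{"gripper":1,"delta_pos":[0,0,0],"twist":0.111},{"gripper":1,"delta_pos":[0,0,0],"twist":0.111},{"gripper":1,"delta_pos":[0,0,0],"twist":0.111}]'
python3 -m crank '[{"gripper":1,"delta_pos":[0,0,0],"twist":0.108},{"gripper":1,"delta_pos":[-0.13,0.104,0],"twist":0},{"gripper":1,"delta_pos":[0,0,0.2],"twist":0},{"gripper":1,"delta_pos":[0,0,0.2],"twist":0},{"gripper":1,"delta_pos":[0,0,0.1],"twist":0},{"gripper":1,"delta_pos":[0,0,0],"twist":0},{"gripper":1,"delta_pos":[0,0,0],"twist":0},{"gripper":1,"delta_pos":[0,0,0],"twist":0}]'
python3 - <<'E'
from h import *
C={n:cam(n) for n in("scene","top")}
o=stamps(C); go(420,340.3,34,-.062)
t=C["top"]
Rz=lambda a:np.array([[np.cos(a),-np.sin(a)],[np.sin(a),np.cos(a)]])
for n,(x,y) in dict(green=(150,213),black=(282,222),red=(427,228),blue=(560,242)).items():
    p=onz(t,(235+(x+.5)/5-.5,145+(y+.5)/5-.5),36)[:2]; print(n,p.round(1),"cab frame",(Rz(.062)@(p-[762,34.6])).round(1))
m=masks(C["scene"])
for k in("red","green","blue"): print(k,[ (b,onz(C["scene"],b[1:],36)[:2].round()) for b in blobs(m[k],5,900)])
for p in((40,420),(628,460),(45,412),(628,452)): print("rim",p,(Rz(.062)@(onz(t,(235+(p[0]+.5)/5-.5,145+(p[1]+.5)/5-.5),106)[:2]-[762,34.6])).round(1))
E
```

```text
clock: 9.55
tool_pos: [507.8, 220.9, 201.8]
ee_rot: [-3.021, 0.028, 0.345]
force: [0.7, 0.2, -0.1]
grip_width: 1.001
grasp_force: 0.0
clock: 10.55
tool_pos: [497.1, 170.0, 127.1]
ee_rot: [-2.99, 0.048, 0.25]
force: [-0.4, 0.0, 0.4]
grip_width: 1.002
grasp_force: 0.0
red
  ([565.9, 356.7, 57.7], 0.16, 83, 76, [566.3, 357.1])
green
  ([535.1, -262.9, 54.2], 0.26, 77, 48, [535.3, -263.4])
blue
  ([420.4, 340.7, 52.3], 0.12, 78, 47, [420.5, 339.7])
black
  ([395.2, -194.9, 41.0], 0.44, 73, 52, [396.1, -193.9])
go twist 0.199 shares [-0.582 -1.102  0.619] j6 3.13
green [582.3 155.9] cab frame [-186.9  109.9]
black [577.9  84.9] cab frame [-186.9   38.8]
red [575.2   7. ] cab frame [-184.8  -39.1]
blue [568.1 -64.4] cab frame [-187.4 -110.9]
red [((54, np.float64(333.1), np.float64(208.9)), array([558.,   8.])), ((76, np.float64(445.5), np.float64(233.4)), array([550., 360.])), ((6, np.float64(442.0), np.float64(242.3)), array([585., 354.]))]
green [((48, np.float64(256.4), np.float64(181.4)), array([ 522., -271.])), ((8, np.float64(258.0), np.float64(189.4)), array([ 552., -252.])), ((127
[... 309 characters left out ...]
74.2)), array([-279.,  385.])), ((33, np.float64(91.7), np.float64(87.7)), array([  245., -1124.])), ((454, np.float64(89.5), np.float64(125.2)), array([ 442., -989.])), ((41, np.float64(51.6), np.float64(152.0)), array([  601., -1033.])), ((105, np.float64(29.4), np.float64(178.5)), array([  728., -1021.])), ((47, np.float64(445.7), np.float64(196.1)), array([406., 343.])), ((97, np.float64(312.2), np.float64(202.4)), array([553., -63.])), ((129, np.float64(530.5), np.float64(218.1)), array([420., 604.])), ((6, np.float64(442.8), np.float64(203.7)), array([440., 338.]))]
rim (40, 420) [-302.4  147.8]
rim (628, 460) [-302.  -148.8]
rim (45, 412) [-298.2  145.6]
rim (628, 452) [-298.  -148.6]
```

```bash
python3 -m crank '[{"gripper":1,"delta_pos":[0,0,-0.2],"twist":-0.05},{"gripper":1,"delta_pos":[0,0,-0.2],"twist":-0.111},{"gripper":1,"delta_pos":[0,0,-0.1],"twist":-0.111},{"gripper":1,"delta_pos":[0,0,0],"twist":-0.111},{"gripper":1,"delta_pos":[0,0,0],"twist":-0.111},{"gripper":1,"delta_pos":[0,0,0],"twist":-0.111},{"gripper":1,"delta_pos":[0,0,0],"twist":-0.111},{"gripper":1,"delta_pos":[0,0,0],"twist":-0.111}]'
python3 - <<'E'
from h import *
s=robot.observe();print(s["joint_pos"].round(3),s["ee_rot"])
E
```

```text
clock: 11.65
tool_pos: [502.9, 159.8, 200.6]
ee_rot: [-3.054, -0.133, 1.545]
force: [1.1, 0.6, -0.1]
grip_width: 1.006
grasp_force: 0.0
[ 0.22   0.293 -0.027  1.304  0.15   1.807] [-3.05381904 -0.13343242  1.54503335]
```

```bash
for i in 1; do python3 -m crank '[{"gripper":1,"delta_pos":[0,0,-0.2],"twist":-0.111},{"gripper":1,"delta_pos":[0,0,-0.2],"twist":-0.111},{"gripper":1,"delta_pos":[0,0,0],"twist":-0.111},{"gripper":1,"delta_pos":[0,0,0],"twist":-0.111},{"gripper":1,"delta_pos":[0,0,0],"twist":-0.111},{"gripper":1,"delta_pos":[0,0,0],"twist":-0.111},{"gripper":1,"delta_pos":[0,0,0],"twist":-0.111},{"gripper":1,"delta_pos":[0,0,0],"twist":-0.111}]'; done
python3 -m crank '[{"gripper":1,"delta_pos":[0,0,0],"twist":-0.111},{"gripper":1,"delta_pos":[0,0,0],"twist":-0.111},{"gripper":1,"delta_pos":[0,0,0],"twist":-0.111},{"gripper":1,"delta_pos":[0,0,0],"twist":-0.111},{"gripper":1,"delta_pos":[0,0,0],"twist":-0.111},{"gripper":1,"delta_pos":[0,0,0],"twist":-0.111},{"gripper":1,"delta_pos":[0,0,0],"twist":-0.111},{"gripper":1,"delta_pos":[0,0,0],"twist":-0.111}]'
python3 -m crank '[{"gripper":1,"delta_pos":[0,0,0],"twist":-0.111},{"gripper":1,"delta_pos":[0,0,0],"twist":-0.111},{"gripper":1,"delta_pos":[0,0,0],"twist":-0.111},{"gripper":1,"delta_pos":[0,0,0],"twist":-0.111},{"gripper":1,"delta_pos":[0,0,0],"twist":-0.111},{"gripper":1,"delta_pos":[0,0,0],"twist":-0.111},{"gripper":1,"delta_pos":[0,0,0],"twist":-0.111},{"gripper":1,"delta_pos":[0,0,0],"twist":-0.111}]'
python3 - <<'E'
from h import *
s=robot.observe();print(s["joint_pos"].round(3),s["ee_rot"])
E
```

```text
clock: 12.65
tool_pos: [507.9, 151.7, 259.7]
ee_rot: [3.025, -0.109, 2.952]
force: [1.1, 0.6, 0.2]
grip_width: 1.004
grasp_force: 0.0
clock: 13.65
tool_pos: [508.0, 151.7, 259.8]
ee_rot: [3.013, 0.095, -1.949]
force: [-0.5, 0.1, -0.2]
grip_width: 0.999
grasp_force: 0.0
clock: 14.65
tool_pos: [507.9, 151.7, 259.8]
ee_rot: [-3.07, 0.143, -0.543]
force: [-0.6, -0.1, -0.1]
grip_width: 0.998
grasp_force: 0.0
[ 0.204  0.28   0.106  1.453  0.15  -2.394] [-3.0697028   0.14261324 -0.54257512]
```

```bash
python3 -m crank '[{"gripper":1,"delta_pos":[0,0,0],"twist":-0.111},{"gripper":1,"delta_pos":[0,0,0],"twist":-0.111},{"gripper":1,"delta_pos":[0,0,0],"twist":-0.111},{"gripper":1,"delta_pos":[0,0,0],"twist":-0.111},{"gripper":1,"delta_pos":[0,0,0],"twist":-0.111},{"gripper":1,"delta_pos":[0,0,0],"twist":-0.111},{"gripper":1,"delta_pos":[0,0,0],"twist":0},{"gripper":1,"delta_pos":[0,0,0],"twist":0}]'
python3 - <<'E'
from h import *
s=robot.observe();print(s["joint_pos"].round(3),s["ee_rot"])
E
```

```text
clock: 15.65
tool_pos: [482.9, 223.9, 259.5]
ee_rot: [-3.046, 0.017, 0.378]
force: [0.1, 0.2, 0.5]
grip_width: 1.002
grasp_force: 0.0
[ 0.379  0.255  0.078  1.411  0.095 -3.141] [-3.04646722  0.01721295  0.37835659]
```

```bash
python3 -m crank '[{"gripper":1,"delta_pos":[0,0,0],"twist":-0.111},{"gripper":1,"delta_pos":[0,0,0],"twist":-0.111},{"gripper":1,"delta_pos":[0,0,0],"twist":-0.05},{"gripper":1,"delta_pos":[0,0,0],"twist":0},{"gripper":1,"delta_pos":[0,0,0],"twist":0},{"gripper":1,"delta_pos":[0,0,0],"twist":0},{"gripper":1,"delta_pos":[0,0,0],"twist":0},{"gripper":1,"delta_pos":[0,0,0],"twist":0}]'
python3 - <<'E'
from h import *
s=robot.observe();print(s["joint_pos"].round(3),s["ee_rot"])
E
```

```text
clock: 16.65
tool_pos: [424.8, 317.6, 259.2]
ee_rot: [-3.135, -0.009, 0.637]
force: [-0.1, 0.2, 0.2]
grip_width: 1.002
grasp_force: 0.0
[ 0.638  0.233  0.051  1.38   0.006 -3.141] [-3.13542886 -0.00881851  0.63735558]
```

```bash
python3 - <<'E'
s=open('h.py').read()
s=s.replace('tw=-((yaw-w+np.pi/2)%np.pi-np.pi/2); w=w-tw','j=s["joint_pos"][5]; tw=min((-(yaw-w)+k*np.pi for k in range(-3,4)),key=lambda q:abs(j+q)); w=w-tw')
s=s.replace('s["joint_pos"][5].round(2))','s["joint_pos"][5].round(2),"now",p.round(1),s["ee_rot"].round(3))')
open('h.py','w').write(s)
E
python3 -m crank '[{"gripper":1,"delta_pos":[0,0,0],"twist":0.111},{"gripper":1,"delta_pos":[0,0,0],"twist":0.111},{"gripper":1,"delta_pos":[0,0,0],"twist":0.111},{"gripper":1,"delta_pos":[0,0,0],"twist":0.111},{"gripper":1,"delta_pos":[0,0,0],"twist":0.111},{"gripper":1,"delta_pos":[0,0,0],"twist":0.111},{"gripper":1,"delta_pos":[0,0,0],"twist":0.111},{"gripper":1,"delta_pos":[0,0,0],"twist":0.111}]' >/dev/null
python3 -m crank '[{"gripper":1,"delta_pos":[0,0,0],"twist":0.111},{"gripper":1,"delta_pos":[0,0,0],"twist":0.111},{"gripper":1,"delta_pos":[0,0,0],"twist":0.111},{"gripper":1,"delta_pos":[0,0,0],"twist":0.111},{"gripper":1,"delta_pos":[0,0,0],"twist":0.111},{"gripper":1,"delta_pos":[0,0,0],"twist":0.111},{"gripper":1,"delta_pos":[0,0,0],"twist":0.111},{"gripper":1,"delta_pos":[0,0,0],"twist":0.111}]' >/dev/null
python3 -m crank '[{"gripper":1,"delta_pos":[0,0,0],"twist":0.111},{"gripper":1,"delta_pos":[0,0,0],"twist":0.111},{"gripper":1,"delta_pos":[0,0,0],"twist":0.111},{"gripper":1,"delta_pos":[0,0,0],"twist":0.111},{"gripper":1,"delta_pos":[0,0,0],"twist":0.111},{"gripper":1,"delta_pos":[0,0,0],"twist":0.111},{"gripper":1,"delta_pos":[0.04,0.15,0.3],"twist":0},{"gripper":1,"delta_pos":[0,0,0.3],"twist":0}]'
python3 - <<'E'
from h import *
C={n:cam(n) for n in("scene","top")}
stamps(C); go(420.2,340,34,-.062)
E
```

```text
clock: 19.65
tool_pos: [420.4, 342.9, 168.7]
ee_rot: [3.13, 0.004, 3.086]
force: [0.2, 0.7, -0.7]
grip_width: 0.998
grasp_force: 0.0
red
  ([566.0, 356.9, 57.8], 0.11, 82, 76, [566.3, 357.4])
green
  ([535.1, -262.9, 54.2], 0.26, 77, 48, [535.3, -263.4])
blue
black
  ([395.2, -194.8, 41.1], 0.4, 74, 53, [396.1, -193.6])
go twist 0.004 shares [-0.016  0.001  0.876] j6 0.74 now [417.8 340.1 165.3] [ 3.136e+00 -3.000e-03  3.086e+00]
```

```bash
python3 -m crank '[{"gripper":1,"delta_pos":[-0.016,0,0.2],"twist":0},{"gripper":1,"delta_pos":[0,0,0.25],"twist":0},{"gripper":1,"delta_pos":[0,0,0.25],"twist":0},{"gripper":1,"delta_pos":[0,0,0.12],"twist":0},{"gripper":1,"delta_pos":[0,0,0.056],"twist":0},{"gripper":1,"delta_pos":[0,0,0],"twist":0},{"gripper":-1,"delta_pos":[0,0,0],"twist":0},{"gripper":-1,"delta_pos":[0,0,0],"twist":0}]'
python3 -m crank '[{"gripper":-1,"delta_pos":[0,0,0],"twist":0},{"gripper":-1,"delta_pos":[0,0,0],"twist":0},{"gripper":-1,"delta_pos":[0,0,-0.15],"twist":0},{"gripper":-1,"delta_pos":[0,0,-0.25],"twist":0},{"gripper":-1,"delta_pos":[0,0,-0.3],"twist":0},{"gripper":-1,"delta_pos":[0,0,-0.3],"twist":0},{"gripper":-1,"delta_pos":[0,0,0],"twist":0},{"gripper":-1,"delta_pos":[0,0,0],"twist":0}]'
python3 - <<'E'
from h import *
Rz=lambda a:np.array([[np.cos(a),-np.sin(a)],[np.sin(a),np.cos(a)]])
for n,y in dict(green=110,black=37,red=-37,blue=-110).items():
    print(n,(Rz(-.062)@np.array([-253,y])+[762,34.6]).round(1))
p=Rz(-.062)@np.array([-253,-110])+[762,34.6]; go(*p,185,-.062)
E
```

```text
clock: 20.75
tool_pos: [423.4, 343.3, 39.0]
ee_rot: [3.13, 0.004, 3.086]
force: [0.2, 0.1, 1.0]
grip_width: 0.604
grasp_force: 0.0
clock: 21.75
tool_pos: [422.1, 341.1, 187.4]
ee_rot: [3.132, 0.002, 3.086]
force: [0.3, 0.1, -2.2]
grip_width: 0.325
grasp_force: 59.7
green [516.3 160.1]
black [511.8  87.2]
red [507.2  13.3]
blue [502.7 -59.5]
go twist 0.004 shares [-0.702 -2.632  0.016] j6 0.73 now [422.1 341.1 187.4] [3.132e+00 2.000e-03 3.086e+00]
```

```bash
python3 -m crank '[{"gripper":-1,"delta_pos":[-0.05,-0.2,0],"twist":0},{"gripper":-1,"delta_pos":[-0.09,-0.34,0],"twist":0},{"gripper":-1,"delta_pos":[-0.09,-0.34,0],"twist":0},{"gripper":-1,"delta_pos":[-0.09,-0.34,0],"twist":0},{"gripper":-1,"delta_pos":[-0.09,-0.34,0],"twist":0},{"gripper":-1,"delta_pos":[-0.09,-0.34,0],"twist":0},{"gripper":-1,"delta_pos":[-0.09,-0.34,0],"twist":0},{"gripper":-1,"delta_pos":[-0.07,-0.25,0],"twist":0}]'
python3 -m crank '[{"gripper":-1,"delta_pos":[-0.03,-0.14,0],"twist":0},{"gripper":-1,"delta_pos":[0,0,0],"twist":0},{"gripper":-1,"delta_pos":[0,0,0],"twist":0},{"gripper":-1,"delta_pos":[0,0,0],"twist":0},{"gripper":-1,"delta_pos":[0,0,0],"twist":0},{"gripper":-1,"delta_pos":[0,0,0],"twist":0},{"gripper":-1,"delta_pos":[0,0,0],"twist":0},{"gripper":-1,"delta_pos":[0,0,0],"twist":0}]'
python3 - <<'E'
from h import *
go(502.7,-59.5,60,-.062)
C={n:cam(n) for n in("scene","top")}
u=np.vstack([C["top"]["image"][145:250,235:395],C["scene"]["image"][140:245,260:420]]);cv2.imwrite("pics/p1.png",cv2.resize(u,None,fx=2.8,fy=2.8,interpolation=cv2.INTER_CUBIC)[:,:,::-1])
E
```

```text
clock: 22.75
tool_pos: [499.6, -39.1, 182.7]
ee_rot: [3.131, 0.0, 3.085]
force: [0.6, 0.8, -0.7]
grip_width: 0.328
grasp_force: 59.8
clock: 23.75
tool_pos: [503.7, -58.3, 184.3]
ee_rot: [3.131, 0.003, 3.086]
force: [-0.6, -0.0, -0.3]
grip_width: 0.329
grasp_force: 59.8
go twist 0.004 shares [ 0.006 -0.009  0.828] j6 -0.07 now [503.7 -58.3 184.3] [3.131e+00 3.000e-03 3.086e+00]
```

View pics/p1.png

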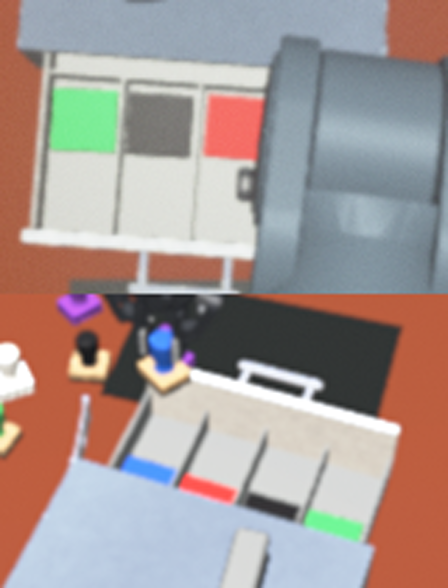

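The blue stamp hangs upright (scene crop (160,355)) over the drawer's front-right area. Lower it and release.

```bash
python3 -m crank '[{"gripper":-1,"delta_pos":[0.006,-0.009,0.2],"twist":0},{"gripper":-1,"delta_pos":[0,0,0.25],"twist":0},{"gripper":-1,"delta_pos":[0,0,0.2],"twist":0},{"gripper":-1,"delta_pos":[0,0,0.1],"twist":0},{"gripper":-1,"delta_pos":[0,0,0.05],"twist":0},{"gripper":-1,"delta_pos":[0,0,0.03],"twist":0},{"gripper":-1,"delta_pos":[0,0,0],"twist":0},{"gripper":-1,"delta_pos":[0,0,0],"twist":0}]'
python3 -m crank '[{"gripper":0,"delta_pos":[0,0,0],"twist":0},{"gripper":0,"delta_pos":[0,0,0],"twist":0},{"gripper":0,"delta_pos":[0,0,0],"twist":0},{"gripper":0,"delta_pos":[0,0,-0.1],"twist":0},{"gripper":0,"delta_pos":[0,0,-0.2],"twist":0},{"gripper":0,"delta_pos":[0,0,-0.3],"twist":0},{"gripper":0,"delta_pos":[0,0,-0.3],"twist":0},{"gripper":1,"delta_pos":[0,0,0],"twist":0}]'
python3 - <<'E'
from h import *
go(566,357,190,-.062)
E
```

```text
clock: 24.85
tool_pos: [503.6, -58.4, 60.3]
ee_rot: [3.131, 0.004, 3.086]
force: [-0.8, -0.4, -2.1]
grip_width: 0.326
grasp_force: 59.8
clock: 25.85
tool_pos: [504.7, -60.0, 199.0]
ee_rot: [3.132, 0.01, 3.086]
force: [-0.5, -0.2, 0.1]
grip_width: 0.698
grasp_force: 0.0
go twist 0.004 shares [-0.236  2.8    0.06 ] j6 -0.07 now [504.7 -60.  199. ] [3.132 0.01  3.086]
```

```bash
python3 -m crank '[{"gripper":1,"delta_pos":[-0.02,0.2,0],"twist":0},{"gripper":1,"delta_pos":[-0.03,0.37,0],"twist":0},{"gripper":1,"delta_pos":[-0.03,0.37,0],"twist":0},{"gripper":1,"delta_pos":[-0.03,0.37,0],"twist":0},{"gripper":1,"delta_pos":[-0.03,0.37,0],"twist":0},{"gripper":1,"delta_pos":[-0.03,0.37,0],"twist":0},{"gripper":1,"delta_pos":[-0.03,0.37,0],"twist":0},{"gripper":1,"delta_pos":[-0.03,0.3,0],"twist":0}]'
python3 -m crank '[{"gripper":1,"delta_pos":[-0.01,0.08,0.1],"twist":0},{"gripper":1,"delta_pos":[0,0,0.2],"twist":0},{"gripper":1,"delta_pos":[0,0,0],"twist":0},{"gripper":1,"delta_pos":[0,0,0],"twist":0},{"gripper":1,"delta_pos":[0,0,0],"twist":0},{"gripper":1,"delta_pos":[0,0,0],"twist":0},{"gripper":1,"delta_pos":[0,0,0],"twist":0},{"gripper":1,"delta_pos":[0,0,0],"twist":0}]'
python3 - <<'E'
from h import *
C={n:cam(n) for n in("scene","top")}
stamps(C); go(566,357,36,-.062)
u=np.vstack([C["top"]["image"][145:250,235:395],C["scene"]["image"][140:245,260:420]]);cv2.imwrite("pics/p2.png",cv2.resize(u,None,fx=2.8,fy=2.8,interpolation=cv2.INTER_CUBIC)[:,:,::-1])
E
```

```text
clock: 26.85
tool_pos: [559.5, 347.8, 198.5]
ee_rot: [3.132, 0.002, 3.087]
force: [-0.2, 0.1, 0.4]
grip_width: 1.0
grasp_force: 0.0
clock: 27.85
tool_pos: [562.3, 358.1, 154.3]
ee_rot: [3.131, 0.003, 3.086]
force: [-0.7, -0.4, -0.0]
grip_width: 1.003
grasp_force: 0.0
red
green
  ([535.1, -262.9, 54.2], 0.26, 77, 48, [535.3, -263.4])
blue
  ([500.8, -56.8, 73.5], 0.06, 72, 49, [501.7, -57.8])
black
  ([732.1, 93.2, 46.1], 1.08, 111, 107, [730.7, 90.1])
  ([395.2, -194.9, 40.5], 0.41, 73, 54, [396.1, -193.6])
go twist 0.004 shares [-0.025 -0.006  0.788] j6 0.62 now [562.3 358.1 154.2] [3.131e+00 3.000e-03 3.086e+00]
```

View pics/p2.png

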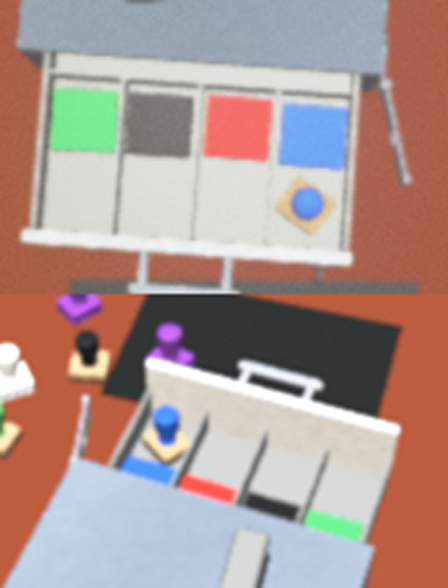

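The blue stamp stands upright in front of its pad. Next: red.

```bash
python3 -m crank '[{"gripper":1,"delta_pos":[-0.025,-0.006,0.2],"twist":0},{"gripper":1,"delta_pos":[0,0,0.25],"twist":0},{"gripper":1,"delta_pos":[0,0,0.2],"twist":0},{"gripper":1,"delta_pos":[0,0,0.1],"twist":0},{"gripper":1,"delta_pos":[0,0,0.038],"twist":0},{"gripper":1,"delta_pos":[0,0,0],"twist":0},{"gripper":-1,"delta_pos":[0,0,0],"twist":0},{"gripper":-1,"delta_pos":[0,0,0],"twist":0}]'
python3 -m crank '[{"gripper":-1,"delta_pos":[0,0,0],"twist":0},{"gripper":-1,"delta_pos":[0,0,0],"twist":0},{"gripper":-1,"delta_pos":[0,0,-0.15],"twist":0},{"gripper":-1,"delta_pos":[0,0,-0.25],"twist":0},{"gripper":-1,"delta_pos":[0,0,-0.3],"twist":0},{"gripper":-1,"delta_pos":[0,0,-0.3],"twist":0},{"gripper":-1,"delta_pos":[0,0,0],"twist":0},{"gripper":-1,"delta_pos":[0,0,0],"twist":0}]'
python3 - <<'E'
from h import *
go(507,13.5,60,-.062)
E
```

```text
clock: 28.95
tool_pos: [566.8, 358.4, 36.9]
ee_rot: [3.13, 0.004, 3.086]
force: [0.7, 0.2, 0.4]
grip_width: 0.603
grasp_force: 0.0
clock: 29.95
tool_pos: [565.5, 356.5, 185.1]
ee_rot: [3.132, 0.002, 3.086]
force: [-0.1, 0.2, -1.9]
grip_width: 0.326
grasp_force: 59.4
go twist 0.004 shares [ 0.248 -2.306  0.834] j6 0.62 now [565.5 356.5 185.1] [3.132e+00 2.000e-03 3.086e+00]
```

```bash
python3 -m crank '[{"gripper":-1,"delta_pos":[0.02,-0.15,0],"twist":0},{"gripper":-1,"delta_pos":[0.04,-0.35,0],"twist":0},{"gripper":-1,"delta_pos":[0.04,-0.35,0],"twist":0},{"gripper":-1,"delta_pos":[0.04,-0.35,0],"twist":0},{"gripper":-1,"delta_pos":[0.04,-0.35,0],"twist":0},{"gripper":-1,"delta_pos":[0.03,-0.35,0],"twist":0},{"gripper":-1,"delta_pos":[0.02,-0.25,0],"twist":0},{"gripper":-1,"delta_pos":[0.018,-0.15,0],"twist":0}]'
python3 -m crank '[{"gripper":-1,"delta_pos":[0,0,0],"twist":0},{"gripper":-1,"delta_pos":[0,0,0],"twist":0},{"gripper":-1,"delta_pos":[0,0,0],"twist":0},{"gripper":-1,"delta_pos":[0,0,0.1],"twist":0},{"gripper":-1,"delta_pos":[0,0,0.1],"twist":0},{"gripper":-1,"delta_pos":[0,0,0],"twist":0},{"gripper":-1,"delta_pos":[0,0,0],"twist":0},{"gripper":-1,"delta_pos":[0,0,0],"twist":0}]'
python3 - <<'E'
from h import *
go(507,13.5,59,-.062)
E
```

```text
clock: 30.95
tool_pos: [508.0, 12.4, 180.6]
ee_rot: [3.132, -0.0, 3.084]
force: [0.4, 0.7, -1.1]
grip_width: 0.332
grasp_force: 59.5
clock: 31.95
tool_pos: [509.9, 14.6, 152.7]
ee_rot: [3.131, 0.004, 3.086]
force: [-0.1, 0.8, -0.7]
grip_width: 0.329
grasp_force: 59.6
go twist 0.004 shares [ 0.019 -0.008  0.624] j6 0.08 now [509.9  14.6 152.7] [3.131 0.004 3.086]
```

```bash
python3 -m crank '[{"gripper":-1,"delta_pos":[0.019,-0.008,0.2],"twist":0},{"gripper":-1,"delta_pos":[0,0,0.2],"twist":0},{"gripper":-1,"delta_pos":[0,0,0.12],"twist":0},{"gripper":-1,"delta_pos":[0,0,0.06],"twist":0},{"gripper":-1,"delta_pos":[0,0,0.044],"twist":0},{"gripper":-1,"delta_pos":[0,0,0],"twist":0},{"gripper":-1,"delta_pos":[0,0,0],"twist":0},{"gripper":0,"delta_pos":[0,0,0],"twist":0}]'
python3 -m crank '[{"gripper":0,"delta_pos":[0,0,0],"twist":0},{"gripper":0,"delta_pos":[0,0,0],"twist":0},{"gripper":0,"delta_pos":[0,0,-0.1],"twist":0},{"gripper":0,"delta_pos":[0,0,-0.2],"twist":0},{"gripper":0,"delta_pos":[0,0,-0.3],"twist":0},{"gripper":0,"delta_pos":[0,0,-0.3],"twist":0},{"gripper":1,"delta_pos":[0.05,-0.12,0],"twist":0},{"gripper":1,"delta_pos":[0.13,-0.3,0],"twist":0}]'
python3 -m crank '[{"gripper":1,"delta_pos":[0.13,-0.29,0],"twist":0},{"gripper":1,"delta_pos":[0.13,-0.29,0],"twist":0},{"gripper":1,"delta_pos":[0.13,-0.29,0],"twist":0},{"gripper":1,"delta_pos":[0.08,-0.14,0.1],"twist":0},{"gripper":1,"delta_pos":[0,0,0.2],"twist":0},{"gripper":1,"delta_pos":[0,0,0],"twist":0},{"gripper":1,"delta_pos":[0,0,0],"twist":0},{"gripper":1,"delta_pos":[0,0,0],"twist":0}]'
python3 - <<'E'
from h import *
C={n:cam(n) for n in("scene","top")}
stamps(C); go(396,-194,36,-.062)
print([proj(C[n],[396,-194,47]) for n in C])
E
```

```text
clock: 32.95
tool_pos: [507.4, 14.5, 59.2]
ee_rot: [3.131, 0.004, 3.086]
force: [1.3, -1.2, -0.1]
grip_width: 0.496
grasp_force: 0.0
clock: 33.95
tool_pos: [476.3, -48.3, 193.6]
ee_rot: [3.131, 0.005, 3.088]
force: [-0.5, 0.5, -0.1]
grip_width: 0.9
grasp_force: 0.0
clock: 34.95
tool_pos: [398.0, -195.2, 147.1]
ee_rot: [3.132, 0.004, 3.086]
force: [0.9, -0.4, 0.1]
grip_width: 1.002
grasp_force: 0.0
red
green
  ([535.1, -262.9, 54.2], 0.26, 77, 48, [535.3, -263.4])
blue
  ([500.8, -56.9, 72.9], 0.1, 70, 50, [501.7, -58.1])
black
go twist 0.004 shares [0.013 0.006 0.739] j6 -0.41 now [ 397.9 -195.1  146.9] [3.132 0.004 3.086]
[array([[290.41932071, 157.505619  ]]), array([[395.96830897, 258.10225327]])]
```

```bash
python3 -m crank '[{"gripper":1,"delta_pos":[0.013,0.006,0.2],"twist":0},{"gripper":1,"delta_pos":[0,0,0.25],"twist":0},{"gripper":1,"delta_pos":[0,0,0.17],"twist":0},{"gripper":1,"delta_pos":[0,0,0.08],"twist":0},{"gripper":1,"delta_pos":[0,0,0.04],"twist":0},{"gripper":1,"delta_pos":[0,0,0],"twist":0},{"gripper":-1,"delta_pos":[0,0,0],"twist":0},{"gripper":-1,"delta_pos":[0,0,0],"twist":0}]'
python3 -m crank '[{"gripper":-1,"delta_pos":[0,0,0],"twist":0},{"gripper":-1,"delta_pos":[0,0,0],"twist":0},{"gripper":-1,"delta_pos":[0,0,-0.15],"twist":0},{"gripper":-1,"delta_pos":[0,0,-0.25],"twist":0},{"gripper":-1,"delta_pos":[0,0,-0.3],"twist":0},{"gripper":-1,"delta_pos":[0,0,-0.3],"twist":0},{"gripper":-1,"delta_pos":[0,0,0],"twist":0},{"gripper":-1,"delta_pos":[0,0,0],"twist":0}]'
python3 - <<'E'
from h import *
C={n:cam(n) for n in("scene","top")}
stamps(C); go(511.5,87,58,-.062)
u=np.vstack([C["top"]["image"][145:250,235:395],C["scene"]["image"][140:245,260:420]]);cv2.imwrite("pics/p3.png",cv2.resize(u,None,fx=2.8,fy=2.8,interpolation=cv2.INTER_CUBIC)[:,:,::-1])
E
```

```text
clock: 36.05
tool_pos: [396.2, -193.2, 35.7]
ee_rot: [3.132, 0.004, 3.086]
force: [0.5, -0.5, -0.1]
grip_width: 0.597
grasp_force: 0.0
clock: 37.05
tool_pos: [394.9, -194.3, 184.5]
ee_rot: [3.131, 0.002, 3.086]
force: [-0.5, -0.6, -2.0]
grip_width: 0.328
grasp_force: 59.4
red
green
  ([534.9, -263.0, 53.9], 0.24, 78, 48, [535.0, -263.4])
blue
  ([501.1, -56.7, 73.3], 0.07, 70, 50, [502.0, -57.8])
black
go twist 0.004 shares [-0.663  1.919  0.839] j6 -0.41 now [ 394.5 -194.1  183.8] [3.130e+00 1.000e-03 3.086e+00]
```

View pics/p3.png

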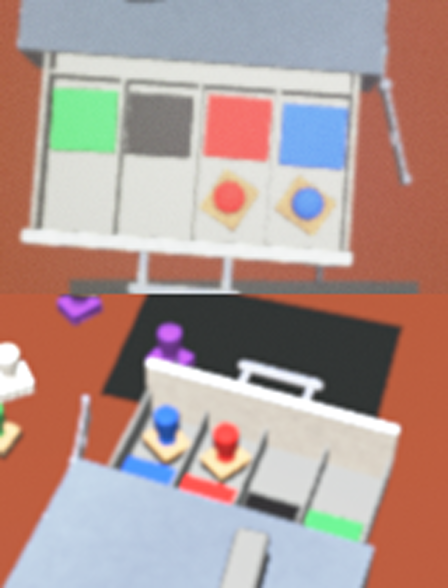

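Red and blue both stand upright before their pads; the black stamp is in the gripper. Carry it to the black compartment.

```bash
python3 -m crank '[{"gripper":-1,"delta_pos":[-0.05,0.14,0],"twist":0},{"gripper":-1,"delta_pos":[-0.1,0.29,0],"twist":0},{"gripper":-1,"delta_pos":[-0.1,0.3,0],"twist":0},{"gripper":-1,"delta_pos":[-0.11,0.3,0],"twist":0},{"gripper":-1,"delta_pos":[-0.11,0.3,0],"twist":0},{"gripper":-1,"delta_pos":[-0.1,0.28,0],"twist":0},{"gripper":-1,"delta_pos":[-0.06,0.2,0],"twist":0},{"gripper":-1,"delta_pos":[-0.033,0.11,0],"twist":0}]'
python3 -m crank '[{"gripper":-1,"delta_pos":[0,0,0],"twist":0},{"gripper":-1,"delta_pos":[0,0,0],"twist":0},{"gripper":-1,"delta_pos":[0,0,0],"twist":0},{"gripper":-1,"delta_pos":[0,0,0.1],"twist":0},{"gripper":-1,"delta_pos":[0,0,0.1],"twist":0},{"gripper":-1,"delta_pos":[0,0,0],"twist":0},{"gripper":-1,"delta_pos":[0,0,0],"twist":0},{"gripper":-1,"delta_pos":[0,0,0],"twist":0}]'
python3 - <<'E'
from h import *
go(511.5,87,58,-.062)
E
```

```text
clock: 38.15
tool_pos: [510.4, 88.7, 187.0]
ee_rot: [3.132, 0.0, 3.087]
force: [0.2, -0.6, -1.5]
grip_width: 0.327
grasp_force: 59.4
clock: 39.15
tool_pos: [511.0, 87.9, 158.8]
ee_rot: [3.131, 0.003, 3.086]
force: [0.2, 0.7, -1.3]
grip_width: 0.329
grasp_force: 59.4
go twist 0.004 shares [-0.003 -0.005  0.672] j6 0.22 now [511.   87.9 158.8] [3.131e+00 3.000e-03 3.086e+00]
```

```bash
python3 -m crank '[{"gripper":-1,"delta_pos":[-0.003,-0.005,0.2],"twist":0},{"gripper":-1,"delta_pos":[0,0,0.24],"twist":0},{"gripper":-1,"delta_pos":[0,0,0.12],"twist":0},{"gripper":-1,"delta_pos":[0,0,0.06],"twist":0},{"gripper":-1,"delta_pos":[0,0,0.044],"twist":0},{"gripper":-1,"delta_pos":[0,0,0],"twist":0},{"gripper":-1,"delta_pos":[0,0,0],"twist":0},{"gripper":0,"delta_pos":[0,0,0],"twist":0}]'
python3 -m crank '[{"gripper":0,"delta_pos":[0,0,0],"twist":0},{"gripper":0,"delta_pos":[0,0,0],"twist":0},{"gripper":0,"delta_pos":[0,0,-0.1],"twist":0},{"gripper":0,"delta_pos":[0,0,-0.2],"twist":0},{"gripper":0,"delta_pos":[0,0,-0.3],"twist":0},{"gripper":0,"delta_pos":[0,0,-0.3],"twist":0},{"gripper":1,"delta_pos":[-0.02,-0.15,0],"twist":0},{"gripper":1,"delta_pos":[-0.04,-0.3,0],"twist":0}]'
python3 -m crank '[{"gripper":1,"delta_pos":[-0.04,-0.35,0],"twist":0},{"gripper":1,"delta_pos":[-0.05,-0.35,0],"twist":0},{"gripper":1,"delta_pos":[-0.05,-0.35,0],"twist":0},{"gripper":1,"delta_pos":[-0.05,-0.35,0],"twist":0},{"gripper":1,"delta_pos":[-0.03,-0.29,0],"twist":0},{"gripper":1,"delta_pos":[-0.02,-0.18,0],"twist":0},{"gripper":1,"delta_pos":[0,0,0.2],"twist":0},{"gripper":1,"delta_pos":[0,0,0],"twist":0}]'
python3 - <<'E'
from h import *
C={n:cam(n) for n in("scene","top")}
stamps(C); go(535,-263.2,36,-.062)
u=np.vstack([C["top"]["image"][145:250,235:395],C["scene"]["image"][140:245,230:390]]);cv2.imwrite("pics/p4.png",cv2.resize(u,None,fx=2.8,fy=2.8,interpolation=cv2.INTER_CUBIC)[:,:,::-1])
E
```

```text
clock: 40.15
tool_pos: [512.0, 88.1, 59.5]
ee_rot: [3.131, 0.004, 3.086]
force: [-0.8, 0.1, 0.2]
grip_width: 0.498
grasp_force: 0.0
clock: 41.15
tool_pos: [516.8, 19.0, 195.1]
ee_rot: [3.131, 0.006, 3.088]
force: [0.1, 0.7, -0.3]
grip_width: 0.904
grasp_force: 0.0
clock: 42.15
tool_pos: [535.3, -262.8, 159.4]
ee_rot: [3.13, -0.0, 3.085]
force: [-0.9, 0.2, 0.5]
grip_width: 1.001
grasp_force: 0.0
red
green
  ([530.9, -263.9, 48.7], 0.21, 43, 48, [530.3, -262.0])
blue
  ([500.9, -57.1, 72.4], 0.05, 67, 51, [501.7, -58.1])
black
  ([510.7, 89.9, 63.7], 0.04, 69, 81, [511.2, 90.5])
go twist 0.004 shares [ 0.011 -0.003  0.836] j6 -0.41 now [ 536.6 -262.8  161.4] [3.131e+00 3.000e-03 3.086e+00]
```

View pics/p4.png

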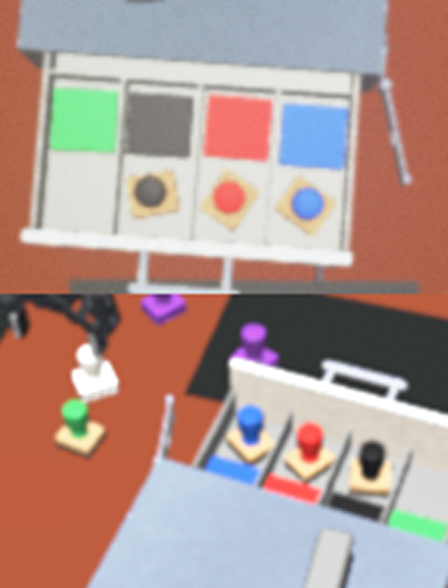

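Blue, red and black stand properly before their pads; green is still at its place (scene blob unchanged). Pick green.

```bash
python3 -m crank '[{"gripper":1,"delta_pos":[0.011,-0.003,0.2],"twist":0},{"gripper":1,"delta_pos":[0,0,0.3],"twist":0},{"gripper":1,"delta_pos":[0,0,0.2],"twist":0},{"gripper":1,"delta_pos":[0,0,0.09],"twist":0},{"gripper":1,"delta_pos":[0,0,0.046],"twist":0},{"gripper":1,"delta_pos":[0,0,0],"twist":0},{"gripper":-1,"delta_pos":[0,0,0],"twist":0},{"gripper":-1,"delta_pos":[0,0,0],"twist":0}]'
python3 -m crank '[{"gripper":-1,"delta_pos":[0,0,0],"twist":0},{"gripper":-1,"delta_pos":[0,0,0],"twist":0},{"gripper":-1,"delta_pos":[0,0,-0.15],"twist":0},{"gripper":-1,"delta_pos":[0,0,-0.25],"twist":0},{"gripper":-1,"delta_pos":[0,0,-0.3],"twist":0},{"gripper":-1,"delta_pos":[0,0,-0.3],"twist":0},{"gripper":-1,"delta_pos":[0,0,0],"twist":0},{"gripper":-1,"delta_pos":[0,0,0],"twist":0}]'
python3 - <<'E'
from h import *
go(516,160,58,-.062)
E
```

```text
clock: 43.25
tool_pos: [535.8, -262.3, 35.8]
ee_rot: [3.132, 0.004, 3.086]
force: [0.4, 0.0, -0.1]
grip_width: 0.604
grasp_force: 0.0
clock: 44.25
tool_pos: [534.5, -263.5, 184.3]
ee_rot: [3.131, 0.002, 3.086]
force: [-0.0, -0.4, -2.1]
grip_width: 0.332
grasp_force: 59.3
go twist 0.004 shares [0.298 2.81  0.842] j6 -0.41 now [ 534.5 -263.5  184.3] [3.131e+00 2.000e-03 3.086e+00]
```

```bash
python3 -m crank '[{"gripper":-1,"delta_pos":[0.02,0.15,0],"twist":0},{"gripper":-1,"delta_pos":[0.04,0.35,0],"twist":0},{"gripper":-1,"delta_pos":[0.04,0.37,0],"twist":0},{"gripper":-1,"delta_pos":[0.04,0.37,0],"twist":0},{"gripper":-1,"delta_pos":[0.04,0.37,0],"twist":0},{"gripper":-1,"delta_pos":[0.04,0.37,0],"twist":0},{"gripper":-1,"delta_pos":[0.04,0.37,0],"twist":0},{"gripper":-1,"delta_pos":[0.03,0.3,0],"twist":0}]'
python3 -m crank '[{"gripper":-1,"delta_pos":[0.008,0.16,0],"twist":0},{"gripper":-1,"delta_pos":[0,0,0],"twist":0},{"gripper":-1,"delta_pos":[0,0,0],"twist":0},{"gripper":-1,"delta_pos":[0,0,0.1],"twist":0},{"gripper":-1,"delta_pos":[0,0,0.1],"twist":0},{"gripper":-1,"delta_pos":[0,0,0],"twist":0},{"gripper":-1,"delta_pos":[0,0,0],"twist":0},{"gripper":-1,"delta_pos":[0,0,0],"twist":0}]'
python3 - <<'E'
from h import *
go(516,160,58,-.062)
E
```

```text
clock: 45.25
tool_pos: [511.8, 138.3, 187.8]
ee_rot: [3.131, 0.001, 3.087]
force: [0.6, 0.1, -0.9]
grip_width: 0.331
grasp_force: 59.4
clock: 46.25
tool_pos: [514.2, 160.0, 159.6]
ee_rot: [3.131, 0.004, 3.085]
force: [0.4, -0.3, -1.5]
grip_width: 0.332
grasp_force: 59.4
go twist 0.004 shares [-0.012  0.001  0.677] j6 0.35 now [514.2 160.  159.6] [3.131 0.004 3.085]
```

```bash
python3 -m crank '[{"gripper":-1,"delta_pos":[-0.012,0,0.2],"twist":0},{"gripper":-1,"delta_pos":[0,0,0.24],"twist":0},{"gripper":-1,"delta_pos":[0,0,0.12],"twist":0},{"gripper":-1,"delta_pos":[0,0,0.06],"twist":0},{"gripper":-1,"delta_pos":[0,0,0.05],"twist":0},{"gripper":-1,"delta_pos":[0,0,0],"twist":0},{"gripper":-1,"delta_pos":[0,0,0],"twist":0},{"gripper":0,"delta_pos":[0,0,0],"twist":0}]'
python3 -m crank '[{"gripper":0,"delta_pos":[0,0,0],"twist":0},{"gripper":0,"delta_pos":[0,0,0],"twist":0},{"gripper":0,"delta_pos":[0,0,-0.1],"twist":0},{"gripper":0,"delta_pos":[0,0,-0.2],"twist":0},{"gripper":0,"delta_pos":[0,0,-0.3],"twist":0},{"gripper":0,"delta_pos":[0,0,-0.3],"twist":0},{"gripper":0,"delta_pos":[0,0.2,0],"twist":0},{"gripper":-0.3,"delta_pos":[0,0.3,0],"twist":0}]'
python3 -m crank '[{"gripper":-0.3,"delta_pos":[0,0.3,0],"twist":0.111},{"gripper":-0.3,"delta_pos":[0,0,0],"twist":0.111},{"gripper":-0.3,"delta_pos":[0,0,0],"twist":0.111},{"gripper":-0.3,"delta_pos":[0,0,0],"twist":0.111},{"gripper":-0.3,"delta_pos":[0,0,0],"twist":0.111},{"gripper":-0.3,"delta_pos":[0,0,0],"twist":0.111},{"gripper":-0.3,"delta_pos":[0,0,0],"twist":0.111},{"gripper":-0.3,"delta_pos":[0,0,0],"twist":0.111}]'
python3 - <<'E'
from h import *
C={n:cam(n) for n in("scene","top")}
stamps(C); go(419.5,56,84,np.pi/2-.062)
u=np.vstack([C["top"]["image"][145:250,235:395],C["scene"]["image"][140:245,230:390]]);cv2.imwrite("pics/p5.png",cv2.resize(u,None,fx=2.8,fy=2.8,interpolation=cv2.INTER_CUBIC)[:,:,::-1])
E
```

```text
clock: 47.25
tool_pos: [516.5, 161.1, 59.3]
ee_rot: [3.131, 0.004, 3.086]
force: [-0.5, -0.4, -0.5]
grip_width: 0.502
grasp_force: 0.0
clock: 48.25
tool_pos: [520.4, 234.6, 196.7]
ee_rot: [3.13, 0.005, 3.083]
force: [1.4, -0.6, 0.1]
grip_width: 0.35
grasp_force: 0.0
clock: 49.25
tool_pos: [522.3, 279.4, 196.1]
ee_rot: [3.136, -0.01, 1.685]
force: [-0.5, 0.6, 0.2]
grip_width: 0.346
grasp_force: 0.0
red
green
  ([515.9, 162.8, 73.4], 0.15, 78, 61, [517.0, 164.8])
blue
  ([500.9, -56.9, 72.5], 0.01, 72, 51, [501.7, -57.8])
black
  ([733.4, 93.1, 48.7], 1.21, 114, 105, [732.6, 89.9])
  ([511.5, 89.6, 63.9], 0.11, 74, 82, [512.0, 89.9])
go twist -1.885 shares [1.529 0.592 0.746] j6 1.94 now [522.3 279.4 196. ] [ 3.136 -0.01   1.689]
```

View pics/p5.png

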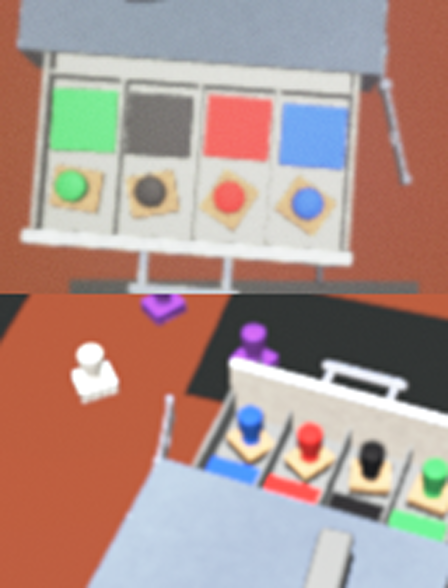

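All four stamps stand upright before their own pads. Now grip the handle to push the drawer home.

```bash
python3 -m crank '[{"gripper":-0.3,"delta_pos":[0,0,0],"twist":0.111},{"gripper":-0.3,"delta_pos":[0,0,0],"twist":0.004},{"gripper":-0.3,"delta_pos":[-0.2,-0.08,0],"twist":0},{"gripper":-0.3,"delta_pos":[-0.3,-0.12,0],"twist":0},{"gripper":-0.3,"delta_pos":[-0.3,-0.12,0],"twist":0},{"gripper":-0.3,"delta_pos":[-0.3,-0.12,0],"twist":0},{"gripper":-0.3,"delta_pos":[-0.3,-0.12,0],"twist":0},{"gripper":-0.3,"delta_pos":[-0.13,-0.03,0],"twist":0}]'
python3 -m crank '[{"gripper":-0.3,"delta_pos":[0,0,0.2],"twist":0},{"gripper":-0.3,"delta_pos":[0,0,0.15],"twist":0},{"gripper":-0.3,"delta_pos":[0,0,0],"twist":0},{"gripper":-0.3,"delta_pos":[0,0,0],"twist":0},{"gripper":-0.3,"delta_pos":[0,0,0],"twist":0},{"gripper":-0.3,"delta_pos":[0,0,0],"twist":0},{"gripper":-0.3,"delta_pos":[0,0,0],"twist":0},{"gripper":-0.3,"delta_pos":[0,0,0],"twist":0}]'
python3 - <<'E'
from h import *
go(420,56,83); print(robot.observe()["ee_rot"])
E
```

```text
clock: 50.35
tool_pos: [418.7, 53.9, 192.8]
ee_rot: [3.138, -0.01, 1.516]
force: [-0.2, -0.6, 0.2]
grip_width: 0.351
grasp_force: 0.0
clock: 51.35
tool_pos: [420.3, 56.2, 139.9]
ee_rot: [3.139, -0.01, 1.51]
force: [1.3, -0.1, 0.9]
grip_width: 0.35
grasp_force: 0.0
go twist 0.0 shares [-0.002 -0.002  0.379] j6 1.76 now [420.3  56.2 139.9] [ 3.139 -0.01   1.51 ]
[ 3.13867471 -0.01042902  1.51035624]
```

```bash
python3 -m crank '[{"gripper":-0.3,"delta_pos":[0,0,0.13],"twist":0},{"gripper":-0.3,"delta_pos":[0,0,0.13],"twist":0},{"gripper":-0.3,"delta_pos":[0,0,0.08],"twist":0},{"gripper":-0.3,"delta_pos":[0,0,0.04],"twist":0},{"gripper":-0.3,"delta_pos":[0,0,0],"twist":0},{"gripper":-1,"delta_pos":[0,0,0],"twist":0},{"gripper":-1,"delta_pos":[0,0,0],"twist":0},{"gripper":-1,"delta_pos":[0,0,0],"twist":0}]'
python3 -m crank '[{"gripper":-1,"delta_pos":[0,0,0],"twist":0},{"gripper":-1,"delta_pos":[0,0.04,0],"twist":0},{"gripper":-1,"delta_pos":[0,0.08,0],"twist":0},{"gripper":-1,"delta_pos":[0,0.1,0],"twist":0},{"gripper":-1,"delta_pos":[0,0.1,0],"twist":0},{"gripper":-1,"delta_pos":[0,0.1,0],"twist":0},{"gripper":-1,"delta_pos":[0,0.1,0],"twist":0},{"gripper":-1,"delta_pos":[0,0.1,0],"twist":0}]'
python3 -m crank '[{"gripper":-1,"delta_pos":[0,0.1,0],"twist":0},{"gripper":-1,"delta_pos":[0,0.1,0],"twist":0},{"gripper":-1,"delta_pos":[0,0.1,0],"twist":0},{"gripper":-1,"delta_pos":[0,0.08,0],"twist":0},{"gripper":-1,"delta_pos":[0,0.06,0],"twist":0},{"gripper":-1,"delta_pos":[0,0.03,0],"twist":0},{"gripper":-1,"delta_pos":[0,0,0],"twist":0},{"gripper":-1,"delta_pos":[0,0,0],"twist":0}]'
python3 - <<'E'
from h import *
go(592,45.1,83)
E
```

```text
clock: 52.35
tool_pos: [420.8, 56.8, 83.4]
ee_rot: [3.138, -0.011, 1.51]
force: [-1.2, -0.3, 6.4]
grip_width: 0.101
grasp_force: 58.8
clock: 53.35
tool_pos: [513.5, 50.7, 83.4]
ee_rot: [3.139, -0.01, 1.51]
force: [-2.4, -2.8, 5.5]
grip_width: 0.097
grasp_force: 59.0
clock: 54.35
tool_pos: [584.9, 46.1, 83.5]
ee_rot: [3.137, -0.009, 1.509]
force: [1.1, -6.1, 1.6]
grip_width: 0.098
grasp_force: 58.8
go twist 0.0 shares [-0.004  0.048  0.003] j6 1.71 now [584.9  46.1  83.5] [ 3.137 -0.009  1.509]
```

Push the last millimetres in small steps, watching the force.

```bash
python3 -m crank '[{"gripper":-1,"delta_pos":[0,0.02,0],"twist":0},{"gripper":-1,"delta_pos":[0,0.02,0],"twist":0},{"gripper":-1,"delta_pos":[0,0.01,0],"twist":0},{"gripper":-1,"delta_pos":[0,0.007,0],"twist":0},{"gripper":-1,"delta_pos":[0,0,0],"twist":0},{"gripper":-1,"delta_pos":[0,0,0],"twist":0},{"gripper":-1,"delta_pos":[0,0,0],"twist":0},{"gripper":-1,"delta_pos":[0,0,0],"twist":0}]'
python3 - <<'E'
from h import *
C=cam("top");u=C["image"][140:250,235:395];cv2.imwrite("pics/p6.png",cv2.resize(u,None,fx=4,fy=4,interpolation=cv2.INTER_CUBIC)[:,:,::-1])
print(robot.observe()["tool_pos"],robot.observe()["force"])
E
```

```text
clock: 55.35
tool_pos: [591.7, 45.6, 83.5]
ee_rot: [3.14, -0.009, 1.51]
force: [-4.8, -5.1, 7.3]
grip_width: 0.098
grasp_force: 59.4
[591.67101456  45.63611884  83.4327716 ] [-4.53066925 -5.42386873  6.06035452]
```

```bash
python3 -m crank '[{"gripper":-1,"delta_pos":[0,0.01,0],"twist":0},{"gripper":-1,"delta_pos":[0,0.005,0],"twist":0},{"gripper":-1,"delta_pos":[0,0,0],"twist":0},{"gripper":-1,"delta_pos":[0,0,0],"twist":0},{"gripper":-1,"delta_pos":[0,0,0],"twist":0},{"gripper":-1,"delta_pos":[0,0,0],"twist":0},{"gripper":-1,"delta_pos":[0,0,0],"twist":0},{"gripper":-1,"delta_pos":[0,0,0],"twist":0}]'
```

```text
clock: 56.4
tool_pos: [591.7, 45.6, 83.4]
ee_rot: [-3.14, -0.009, 1.51]
force: [-13.9, -4.0, 12.3]
grip_width: 0.102
grasp_force: 60.2
```

```bash
python3 -m crank '[{"gripper":-0.3,"delta_pos":[0,0,0],"twist":0},{"gripper":-0.3,"delta_pos":[0,0,0],"twist":0},{"gripper":-0.3,"delta_pos":[0,0,0],"twist":0},{"gripper":-0.3,"delta_pos":[0,0,-0.1],"twist":0},{"gripper":-0.3,"delta_pos":[0,0,-0.2],"twist":0},{"gripper":-0.3,"delta_pos":[0,0,-0.3],"twist":0},{"gripper":-1,"delta_pos":[0,0,0],"twist":0},{"gripper":-1,"delta_pos":[0,0,0],"twist":0}]'
cat > w.py <<'E'
from h import *
Rz=lambda a:np.array([[np.cos(a),-np.sin(a)],[np.sin(a),np.cos(a)]])
def cab(p): return Rz(.062)@(np.array(p[:2])-[762,34.6])
def world(c): return Rz(-.062)@np.array(c)+[762,34.6]
H=np.array([-141,-168])
def P(th,gap=0):
    u=np.array([-np.sin(th),np.cos(th)]);n=np.array([-np.cos(th),-np.sin(th)])
    return H+74*u+n*(1.5+14.5*abs(np.cos(th))+11*abs(np.sin(th))+gap)
E
python3 - <<'E'
from w import *
go(*world(P(2.1,8)),75,np.pi/2-.062)
pts=[P(2.1,8)]+[P(t) for t in(1.85,1.65,1.45,1.25,1.05,.85,.65,.45,.3,.15,.05,0,-.03)]
print((np.diff(pts,axis=0)[:,::-1]/150).round(3).tolist(), world(pts[0]),world(pts[-1]))
C={n:cam(n) for n in("scene","top")}
u=np.vstack([C["top"]["image"][140:230,250:410],C["scene"]["image"][150:240,230:390]]);cv2.imwrite("pics/p7.png",cv2.resize(u,None,fx=3.2,fy=3.2,interpolation=cv2.INTER_CUBIC)[:,:,::-1])
E
```

```text
clock: 57.4
tool_pos: [594.2, 45.3, 173.8]
ee_rot: [3.138, -0.011, 1.51]
force: [0.3, 0.7, -1.3]
grip_width: 0.004
grasp_force: 0.0
go twist -1.999 shares [1.523 0.156 0.658] j6 1.7 now [594.2  45.3 173.8] [ 3.138 -0.011  1.51 ]
[[0.162, -0.107], [0.109, -0.04], [0.095, -0.017], [0.085, -0.002], [0.089, 0.014], [0.089, 0.033], [0.084, 0.053], [0.075, 0.072], [0.047, 0.066], [0.036, 0.075], [0.017, 0.054], [0.006, 0.028], [0.003, 0.013]] [ 556.64438407 -181.1651346 ] [601.40559338 -49.15411662]
```

View pics/p7.png

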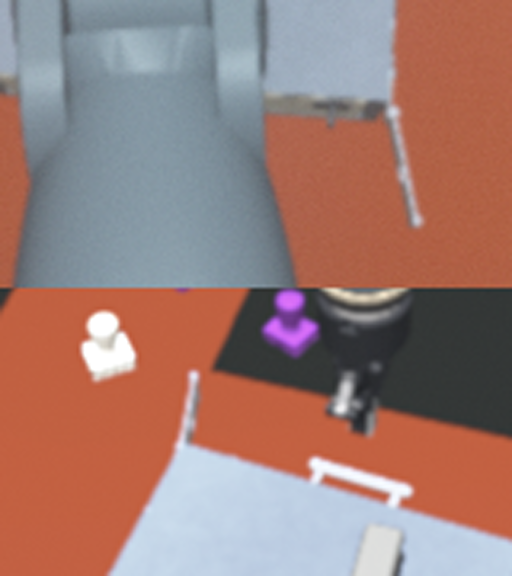

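Drawer is shut and the hasp still stands open. Stage the closed gripper on the outer side of the strap.

```bash
python3 -m crank '[{"gripper":-1,"delta_pos":[-0.2,-0.02,0],"twist":0},{"gripper":-1,"delta_pos":[-0.3,-0.03,0],"twist":0},{"gripper":-1,"delta_pos":[-0.3,-0.03,0],"twist":0},{"gripper":-1,"delta_pos":[-0.3,-0.03,0],"twist":0},{"gripper":-1,"delta_pos":[-0.3,-0.03,0],"twist":0},{"gripper":-1,"delta_pos":[-0.123,-0.016,0],"twist":0},{"gripper":-1,"delta_pos":[0,0,0],"twist":0},{"gripper":-1,"delta_pos":[0,0,0],"twist":0}]'
python3 -m crank '[{"gripper":-1,"delta_pos":[0,0,0.2],"twist":0},{"gripper":-1,"delta_pos":[0,0,0.2],"twist":0},{"gripper":-1,"delta_pos":[0,0,0.15],"twist":0},{"gripper":-1,"delta_pos":[0,0,0.1],"twist":0},{"gripper":-1,"delta_pos":[0,0,0],"twist":0},{"gripper":-1,"delta_pos":[0,0,0],"twist":0},{"gripper":-1,"delta_pos":[0,0,0],"twist":0},{"gripper":-1,"delta_pos":[0,0,0],"twist":0}]'
python3 - <<'E'
from w import *
p=robot.observe()["tool_pos"]; print(cab(p),P(2.1,8),P(1.85),p)
E
```

```text
clock: 58.5
tool_pos: [556.9, -180.3, 170.5]
ee_rot: [3.139, -0.011, 1.511]
force: [1.2, -0.7, -0.3]
grip_width: 0.001
grasp_force: 0.0
clock: 59.5
tool_pos: [557.6, -180.5, 74.0]
ee_rot: [3.138, -0.01, 1.51]
force: [-0.3, -0.5, -0.4]
grip_width: 0.004
grasp_force: 0.0
[-190.71565756 -227.35015633] [-191.59217934 -228.07445959] [-207.7056061  -203.84145327] [ 557.56409975 -180.49653254   73.98259359]
```

```bash
python3 -m crank '[{"gripper":-1,"delta_pos":[0.16,-0.11,0],"twist":0},{"gripper":-1,"delta_pos":[0.109,-0.04,0],"twist":0},{"gripper":-1,"delta_pos":[0.095,-0.017,0],"twist":0},{"gripper":-1,"delta_pos":[0.085,-0.002,0],"twist":0},{"gripper":-1,"delta_pos":[0.089,0.014,0],"twist":0},{"gripper":-1,"delta_pos":[0.089,0.033,0],"twist":0},{"gripper":-1,"delta_pos":[0,0,0],"twist":0},{"gripper":-1,"delta_pos":[0,0,0],"twist":0}]'
python3 - <<'E'
from w import *
p=robot.observe()["tool_pos"]; print(cab(p),P(.85),p)
C=cam("scene");u=C["image"][120:230,220:380];cv2.imwrite("pics/p8.png",cv2.resize(u,None,fx=4,fy=4,interpolation=cv2.INTER_CUBIC)[:,:,::-1])
E
```

```text
clock: 60.5
tool_pos: [544.7, -85.2, 74.1]
ee_rot: [3.139, -0.01, 1.511]
force: [0.1, -0.2, -0.5]
grip_width: -0.002
grasp_force: 0.0
[-209.44651916 -133.07265134] [-209.35475857 -133.68638241] [544.71068853 -85.23960133  74.1104673 ]
```

View pics/p8.png

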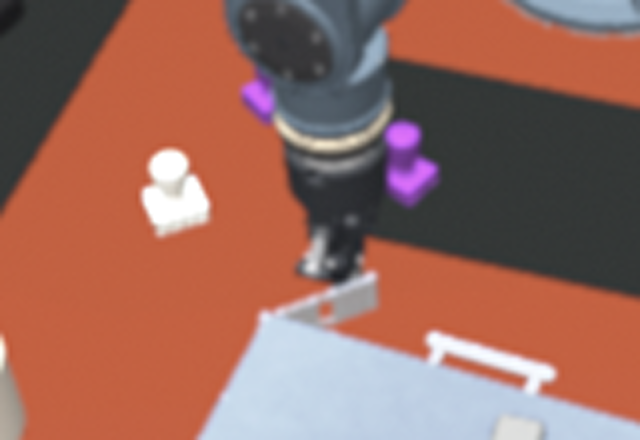

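The strap has swung to about 0.85 rad and the fingers bear on it from outside. Continue the arc.

```bash
python3 -m crank '[{"gripper":-1,"delta_pos":[0.084,0.053,0],"twist":0},{"gripper":-1,"delta_pos":[0.075,0.072,0],"twist":0},{"gripper":-1,"delta_pos":[0.047,0.066,0],"twist":0},{"gripper":-1,"delta_pos":[0.036,0.075,0],"twist":0},{"gripper":-1,"delta_pos":[0.017,0.05,0],"twist":0},{"gripper":-1,"delta_pos":[0.006,0.02,0],"twist":0},{"gripper":-1,"delta_pos":[0,0,0],"twist":0},{"gripper":-1,"delta_pos":[0,0,0],"twist":0}]'
python3 - <<'E'
from w import *
p=robot.observe()["tool_pos"]; print(cab(p),P(0),p)
E
```

```text
clock: 61.55
tool_pos: [594.8, -48.8, 75.3]
ee_rot: [-3.14, -0.01, 1.51]
force: [-16.6, -0.2, 14.8]
grip_width: -0.002
grasp_force: 7.4
[-161.74832144  -93.5863354 ] [-157.  -94.] [594.76382313 -48.78454777  75.31341451]
```

```bash
python3 -m crank '[{"gripper":-1,"delta_pos":[0,-0.1,0],"twist":0},{"gripper":-1,"delta_pos":[0,-0.2,0],"twist":0},{"gripper":-1,"delta_pos":[0,-0.2,-0.2],"twist":0},{"gripper":-1,"delta_pos":[-0.2,0,-0.3],"twist":0},{"gripper":-1,"delta_pos":[-0.4,0,-0.1],"twist":0},{"gripper":-1,"delta_pos":[-0.4,0,0],"twist":0},{"gripper":-1,"delta_pos":[-0.4,0,0],"twist":0},{"gripper":-1,"delta_pos":[-0.4,0,0],"twist":0}]'
python3 - <<'E'
from h import *
C={n:cam(n) for n in("scene","top")}
a=cv2.resize(C["top"]["image"][150:200,295:395],None,fx=6,fy=6,interpolation=cv2.INTER_CUBIC);b=cv2.resize(C["scene"]["image"][185:235,270:370],None,fx=6,fy=6,interpolation=cv2.INTER_CUBIC)
cv2.imwrite("pics/p9.png",np.vstack([a,b])[:600,:,::-1])
E
```

```text
clock: 62.55
tool_pos: [506.0, -316.8, 162.1]
ee_rot: [3.138, -0.01, 1.51]
force: [1.6, 0.1, -0.7]
grip_width: 0.002
grasp_force: 0.0
```

View pics/p9.png

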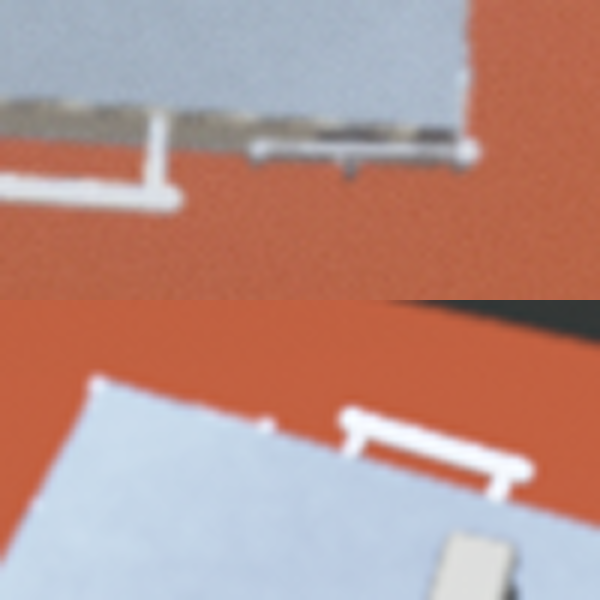

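```bash
python3 - <<'E'
from w import *
c=cam("top"); f=lambda p,z:cab(onz(c,(295+(p[0]+.5)/6-.5,150+(p[1]+.5)/6-.5),z)).round(1)
print("hinge",f((465,152),104),"end",f((258,150),104),"staple",f((348,168),95),"handle",f((0,187),100),f((175,199),100))
im=c["image"].astype(int)
# strap: brightest row per column, subpixel, between hinge and end
g=cv2.cvtColor(c["image"],cv2.COLOR_RGB2GRAY).astype(float)
X=[]
for col in range(343,370):
    r=np.arange(170,180); b=im[r,col,2]-im[r,col,0]; w=np.clip(b+30,0,None)   # bluish vs table/front
    X.append(cab(onz(c,(col,(w*r).sum()/w.sum()),104)))
X=np.array(X); print(X[::4].round(1).tolist()); k=np.polyfit(X[:,1],X[:,0],1); print("angle",-k[0])
E
```

```text
hinge [-143.6 -169.5] end [-148.8  -81.8] staple [-152.7 -120.9] handle [-171.7   26.6] [-171.7  -48.1]
[[-143.6, -95.3], [-143.4, -105.5], [-142.4, -115.6], [-141.2, -125.8], [-140.6, -135.9], [-139.8, -146.1], [-138.5, -156.2]]
angle 0.0878481604542097
```

```bash
python3 -m crank '[{"gripper":-1,"delta_pos":[0,0,0],"twist":-0.111},{"gripper":-1,"delta_pos":[0,0,0],"twist":-0.111},{"gripper":-1,"delta_pos":[0,0,0],"twist":-0.111},{"gripper":-1,"delta_pos":[0,0,0],"twist":-0.111},{"gripper":-1,"delta_pos":[0,0,0],"twist":-0.111},{"gripper":-1,"delta_pos":[0,0,0],"twist":-0.111},{"gripper":-1,"delta_pos":[0,0,0],"twist":-0.111},{"gripper":-1,"delta_pos":[0,0,0],"twist":-0.111}]'
python3 -m crank '[{"gripper":-1,"delta_pos":[0,0,0],"twist":-0.111},{"gripper":-1,"delta_pos":[0,0,0],"twist":0},{"gripper":-1,"delta_pos":[0,0,0],"twist":0},{"gripper":-1,"delta_pos":[0,0,0],"twist":0},{"gripper":-1,"delta_pos":[0,0,0],"twist":0},{"gripper":-1,"delta_pos":[0,0,0],"twist":0},{"gripper":-1,"delta_pos":[0,0,0],"twist":0},{"gripper":-1,"delta_pos":[0,0,0],"twist":0}]'
python3 - <<'E'
from w import *
go(*world([-190,-92]),86,-.062)
E
```

```text
clock: 63.7
tool_pos: [506.3, -313.4, 161.9]
ee_rot: [3.13, 0.001, 2.912]
force: [0.1, 0.2, 0.1]
grip_width: 0.004
grasp_force: 0.0
clock: 64.7
tool_pos: [505.8, -314.6, 161.8]
ee_rot: [3.131, 0.003, 3.079]
force: [0.2, -0.1, -0.5]
grip_width: -0.002
grasp_force: 0.0
go twist -0.0 shares [-0.294  1.816  0.505] j6 -0.5 now [ 505.8 -314.6  161.8] [3.131e+00 3.000e-03 3.079e+00]
```

```bash
python3 -m crank '[{"gripper":-1,"delta_pos":[-0.05,0.3,0],"twist":0},{"gripper":-1,"delta_pos":[-0.05,0.35,0],"twist":0},{"gripper":-1,"delta_pos":[-0.05,0.35,0],"twist":0},{"gripper":-1,"delta_pos":[-0.05,0.35,0],"twist":0},{"gripper":-1,"delta_pos":[-0.05,0.3,0],"twist":0},{"gripper":-1,"delta_pos":[-0.044,0.166,0],"twist":0},{"gripper":-1,"delta_pos":[0,0,0.2],"twist":0},{"gripper":-1,"delta_pos":[0,0,0.2],"twist":0}]'
python3 -m crank '[{"gripper":-1,"delta_pos":[0,0,0.1],"twist":0},{"gripper":-1,"delta_pos":[0,0,0],"twist":0},{"gripper":-1,"delta_pos":[-0.07,0,0],"twist":0},{"gripper":-1,"delta_pos":[-0.07,0,0],"twist":0},{"gripper":-1,"delta_pos":[-0.04,0,0],"twist":0},{"gripper":-1,"delta_pos":[0,0,0],"twist":0},{"gripper":-1,"delta_pos":[0,0,0],"twist":0},{"gripper":-1,"delta_pos":[0,0,0],"twist":0}]'
python3 - <<'E'
from w import *
print(cab(robot.observe()["tool_pos"]))
E
```

```text
clock: 65.7
tool_pos: [567.4, -44.3, 104.4]
ee_rot: [3.131, 0.004, 3.08]
force: [0.1, -0.6, -0.4]
grip_width: 0.003
grasp_force: 0.0
clock: 66.7
tool_pos: [593.7, -46.3, 89.9]
ee_rot: [3.131, 0.003, 3.079]
force: [-0.6, 0.6, -0.4]
grip_width: 0.0
grasp_force: 0.0
[-162.93603738  -91.21810756]
```

Free so far; advance gently another ~12 mm.

```bash
python3 -m crank '[{"gripper":-1,"delta_pos":[-0.02,0,0],"twist":0},{"gripper":-1,"delta_pos":[-0.02,0,0],"twist":0},{"gripper":-1,"delta_pos":[-0.015,0,0],"twist":0},{"gripper":-1,"delta_pos":[-0.01,0,0],"twist":0},{"gripper":-1,"delta_pos":[0,0,0],"twist":0},{"gripper":-1,"delta_pos":[0,0,0],"twist":0},{"gripper":-1,"delta_pos":[0,0,0],"twist":0},{"gripper":-1,"delta_pos":[0,0,0],"twist":0}]'
python3 - <<'E'
from w import *
print(cab(robot.observe()["tool_pos"]))
E
```

```text
clock: 67.7
tool_pos: [602.2, -46.8, 89.7]
ee_rot: [3.131, -0.0, 3.079]
force: [-7.7, 1.7, 3.9]
grip_width: -0.0
grasp_force: 3.2
[-154.41066005  -91.18584053]
```

```bash
python3 -m crank '[{"gripper":-1,"delta_pos":[-0.012,0,0],"twist":0},{"gripper":-1,"delta_pos":[0,0,0],"twist":0},{"gripper":-1,"delta_pos":[0,0,0],"twist":0},{"gripper":-1,"delta_pos":[0,0,0],"twist":0},{"gripper":-1,"delta_pos":[0,0,0],"twist":0},{"gripper":-1,"delta_pos":[0,0,0],"twist":0},{"gripper":-1,"delta_pos":[0,0,0],"twist":0},{"gripper":-1,"delta_pos":[0,0,0],"twist":0}]'
python3 -m crank '[{"gripper":-1,"delta_pos":[0.1,0,0],"twist":0},{"gripper":-1,"delta_pos":[0.2,0,0],"twist":0},{"gripper":-1,"delta_pos":[0.2,0,-0.2],"twist":0},{"gripper":-1,"delta_pos":[0,-0.2,-0.3],"twist":0},{"gripper":-1,"delta_pos":[0,-0.4,0],"twist":0},{"gripper":-1,"delta_pos":[0,-0.4,0],"twist":0},{"gripper":-1,"delta_pos":[0,-0.4,0],"twist":0},{"gripper":-1,"delta_pos":[0,-0.4,0],"twist":0}]'
python3 - <<'E'
from w import *
c=cam("top"); im=c["image"].astype(int); X=[]
for col in range(343,370):
    r=np.arange(168,180); b=im[r,col,2]-im[r,col,0]; w=np.clip(b+30,0,None)
    X.append(cab(onz(c,(col,(w*r).sum()/w.sum()),104)))
X=np.array(X); print(X[::4].round(1).tolist()); k=np.polyfit(X[:,1],X[:,0],1); print("angle",-k[0])
s=cam("scene")
a=cv2.resize(c["image"][150:200,295:395],None,fx=6,fy=6,interpolation=cv2.INTER_CUBIC);b=cv2.resize(s["image"][185:235,270:370],None,fx=6,fy=6,interpolation=cv2.INTER_CUBIC)
cv2.imwrite("pics/p10.png",np.vstack([a,b])[:,:,::-1])
E
```

```text
clock: 68.7
tool_pos: [602.4, -46.9, 89.5]
ee_rot: [3.131, -0.003, 3.079]
force: [-12.1, 0.8, 6.8]
grip_width: -0.0
grasp_force: 6.2
clock: 69.7
tool_pos: [513.6, -314.8, 162.1]
ee_rot: [3.132, 0.004, 3.079]
force: [0.9, -0.0, 0.2]
grip_width: 0.0
grasp_force: 0.0
[[-138.2, -94.9], [-137.8, -105.1], [-138.1, -115.3], [-137.2, -125.5], [-136.4, -135.7], [-135.7, -145.8], [-135.3, -156.0]]
angle 0.05376478018269743
```

View pics/p10.png

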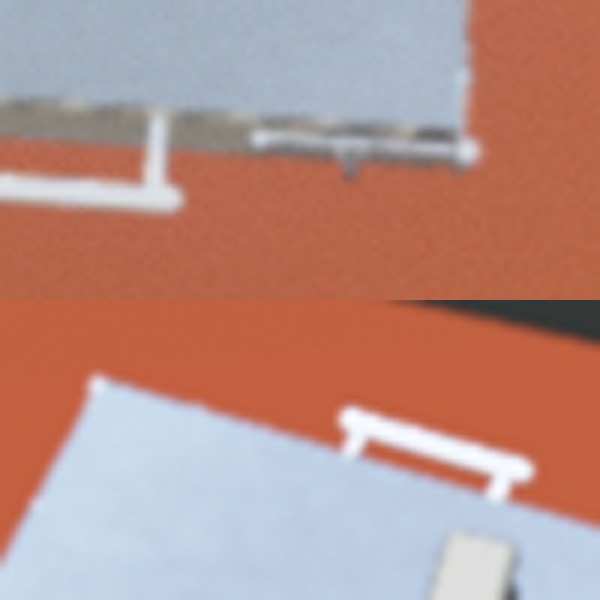

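The strap now runs from (468,152) to (258,138), parallel to the drawer front with the staple through its slot. The handle is unchanged and the arm is clear, so I'm handing in.

```bash
python3 -c "
from bench import robot
print(robot.finish_job())"
```

```text
the job is handed in; nothing more can be done
None
```

I handed the job in at about 70 s of the 200 s limit. All four stamps stand upright in front of their own ink pads, the drawer is pushed home, and the hasp is shut over its staple by the last camera view. The hand-in returned no verdict.

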